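Load the relief die into the tile press

TASK

Lay the plaster relief die flat in the pocket of its aluminium carrier while the carrier is still on the bench, then set the two together on the apron of the press, take hold of the red post and push the carrier gently in under the blue bridge until you feel it meet the stop. Then push the yellow-headed taper pin down through the carrier's tongue into the press bed until its collar sits on the tongue, so that it draws the carrier into line; let go, and leave the other things on the bench alone.

Things in the scene. Friction and masses are not known exactly. Their poses are not given: they have to be found in the camera images.
- die_center (a point): Centre of the die: loose white plaster block 48 x 48 x 24 mm (100 g) lying flat, relief (brown rosette and lines) up; any quarter turn fits.  The point is 12 mm above its underside. Axes: x and y normal to its sides, z up. Seated in the pocket it stands 14 mm out of it and its centre is 10 mm above the carrier's centre point.
- carrier_center (a point): Centre of the carrier's square part: loose aluminium tray (250 g) 60 x 60 x 16 mm, open pocket 10 mm deep over a 6 mm floor: 50 mm square, its upper 5 mm flared to a 56 mm mouth. Point: its centre, 8 mm above the underside. A tongue 40 mm wide, 8 mm thick, level with the underside, reaches from x = -30 to -78 mm. Axes: x from tongue to pocket (+x end enters the press first), y across, z up.
- carrier_hole (a point): Centre of the round 14 mm hole through the carrier's tongue, at the tongue's top face (8 mm above the underside), 48 mm to -x of the pocket's centre. Same axes as the carrier.
- carrier_post (a point): Middle of the red grip post on the tongue's end: 12 mm (x) by 20 mm (y), from the tongue's top (8 mm) to 42 mm above the carrier's underside; the point is 25 mm above the underside, 70 mm to -x of the pocket's centre.
- press_mouth (a point): On the press's grey bed (fixed, 112 mm wide, top 20 mm above the bench), centre line, front end of two steel guide rails (18 mm high, 63 mm apart). x points into the press (push direction), y left, z up. The open apron is x = -85 to 0 mm; flared lead-ins widen the gap to 79 mm at x = -20. Pushed in and in line, the carrier's pocket centre is at x = 38.
- press_bridge (a point): Middle of the underside of the press's blue bridge, which spans the rails 48 mm behind the mouth point, 40 mm deep (x), 38 mm above the bed, 12 mm thick; the die passes below with 8 mm to spare. Behind it is the unmeasured stop, set differently each time: a carrier that meets it is 0.5 to 3.5 mm too far in, and over 50 N on it counts as ramming. A blue housing 95 mm tall stands behind.
- press_hole (a point): Centre of the 11.5 mm round hole through the bed (20 mm deep), on the bed's top and centre line, 10 mm in front (-x) of the rails' front end; same axes as the mouth point. The tongue covers it once the carrier is in; the pin entering both holes draws the carrier back into line.
- pin_grip (a point): Middle of the taper pin's upright yellow grip (16 mm diameter, 26 mm tall; loose pin, 60 g), on its axis, z up. Below this point: grip to -13 mm, steel collar 24 mm wide to -17 mm, taper 13 mm wide there, 11 at -24, 10.6 at -32, 5 at the tip, -44 mm. Fully home this point is 17 mm above the carrier hole's point. Pressing takes up to 20 N; if it sticks, shift 1-3 mm and retry.
- rest: Wooden block 40 x 40 x 34 mm fixed to the bench, origin under its centre; the pin stands in its 15 mm hole, the collar on its top.
- tile_a: Bystander: loose terracotta tile 85 x 85 x 16 mm, origin under its centre.
- tile_b: Bystander: loose terracotta tile 85 x 85 x 16 mm, origin under its centre.
- slip_jar: Bystander: amber jar 54 mm diameter, 75 mm tall, origin under its centre.
- brush: Bystander: brush lying along its x.
- mallet: Bystander: hammer lying along its x.
- cup: Bystander: white cup 70 mm wide, 80 mm tall, origin under its centre.
- spatula: Bystander: spatula lying along its x.
Things that resemble listed ones, but are neither listed nor needed, are in the scene too. Leave any pink or turquoise look-alike of the part that bears carrier_center alone.

How it is judged:
By the outcome, as a careful person would: the job done as asked, in the order asked, and still so for the second after the job is handed in, with the robot touching nothing.
It also fails if it takes over 72 s, if anything falls off the work surface, if the arm or the gripper's body presses on something with over 40 N, if the wrist force passes 120 N, or if a joint passes its speed limit or range.

ROBOT

A 6-joint arm with a two-finger parallel gripper is mounted at the origin on the work surface. World frame = base frame: x ahead of the robot, y to its left, z up, the work surface at z = 0. Lengths are in m, angles in rad, forces in N, time in s.
With the tool pointing down it reaches from about 0.425 to 0.925 m from the base axis. Payload 12.5 kg.
Tool frame: the origin (TCP) lies where the fingers leave the gripper's body, on its centre line; the fingertips stand 73 mm ahead of it and the grasp point (between the pads) lies 54 mm ahead of it; z points along the fingers, y is the line along which they close (so a half turn about z gives the same grasp; the last joint's range is limited). The gripper opens to 85 mm and grips with 20 to 120 N. Pads are 22 mm wide; open, the fingers measure 114 mm over their backs; the gripper's body (76 mm by 85 mm) begins 54 mm behind the grasp point. The pads swing forward as they close: fully open they stand 13 mm farther back than shut.
Start: joints at [-0.106, 0.491, 1.559, -0, 1.092, -0.106], TCP at [0.625, 0, 0.304] pointing down, gripper open.
Joint ranges: [-3.1, 3.1], [-0.84, 2.19], [0.05, 2.79], [-1.13, 4.28], [0.06, 2.93], [-2.69, 2.69]. Speed limits (rad/s): [2.22, 2.22, 2.79, 3.14, 3.14, 3.14].

INTERFACE

Orientations are given as a 3x3 rotation matrix whose columns are the frame's x, y, z axes.
In Python, from workcell import sensors, optics, env gives the robot as it stands.
- The arm moves only by the tool send_rows, never from a script. Its argument "steps" is a list of rows, each a list of 7 numbers: the shift along the tool's x, y, z normalised to -1 to 1, where 1 is 12 cm, then the turn, a rotation vector about the tool's x, y, z normalised to -1 to 1, where 1 is pi rad, then the closure, from 0 (fully open) to 1 (shut). A call has exactly 10 rows; each row is the pose to reach, as a shift and turn from the pose commanded when the call began, along the tool's axes at that moment, turning the shorter way round; what a row does not reach only later rows make up. A row lasts 1/8 s, in which the tool goes at most 62.5 mm and 10.7 degrees, less where a joint would pass 70% of its speed; a pose out of reach is approached as far as the arm can. A call with a number of a shift or a turn outside -1 to 1 is refused whole. A call with a gripper value outside its range is refused whole. The fingers move at their own pace and stop on an object; the grip force is fixed at half the most. Time passes only in rows, so rows that repeat a pose let the fingers close, or fill a call up. It gives the time, the measured TCP pose, the force, the opening and the grip force at its end, in the units of the state.
- sensors.read_state(): the state, without advancing time (a new reading comes with each control period).
- optics.grab_frame(name): name is "scene" or "side" or "wrist"; returns a dict with "img" (384x512x3 uint8, blue, green, red), "vfov" (degrees; the focal length in pixels is half the picture's height over the tangent of half this angle, whatever the lens; pixels are square), "cx", "cy" (the principal point, pixels), "rvec" (rotation vector, rad) and "tvec" (3), from world to camera coordinates, as OpenCV has them. Camera axes: x right, y down, z forward; pixel columns grow to the right and rows downward; lengths in m; the calibration is good to about 2 mm. A picture is of the moment at which its call begins. There is no depth.
- env.sign_off(): hands the job in; it is judged then, once.
The state is a dict: "clock": time; "joint_positions": joint angles; "joint_vel": joint speeds; "tau": joint torques, N m; "eef_pos": TCP position; "orientation": TCP orientation; "wrist_force": force on the tool from outside, world axes, zero at the start; "ft_torque": the same for the moment, N m; "finger_gap": finger opening in m; "finger_force": force on a finger pad.
Only numpy, scipy, OpenCV 4.12 (cv2) and the standard library are available. Lean on these libraries where they do the work, as an engineer would, in place of code of your own. Each camera call takes 0.05 s, during which the arm holds its last target. There are 200 camera calls.

## Working session

There is one attempt and no reset: what is moved stays moved. The work goes in short steps, Python scripts to look and compute and a tool call to move; the robot and the scene stay as the last step left them, time stands still between calls to the robot, and variables do not carry over. Pictures are saved under pics/ and viewed, at most 10 in all, crops included, and the job is handed in when it is done.

Besides the shell and the picture viewer there is one more tool, called as name(argument=value, ...), one argument or row to a line, values as JSON. send_rows: Moves the arm, as the interface text tells. Scaled input: -1 to 1 covers 12 cm each way for a shift and pi rad each way for a turn. Its arguments: {"type":"object","properties":{"steps":{"type":"array"}},"required":["steps"]}

```bash
mkdir -p pics; ls; cat > h.py <<'E'
import numpy as np, cv2
from workcell import sensors, optics, env
def grab(n,save=None):
    f=optics.grab_frame(n)
    if save: cv2.imwrite(f'pics/{save}.png',f['img'])
    return f
def ray(f,u,v):
    h=f['img'].shape[0]; fl=h/2/np.tan(np.radians(f['vfov'])/2)
    R=cv2.Rodrigues(np.array(f['rvec'],float))[0]; t=np.array(f['tvec'],float).ravel()
    d=R.T@np.array([(u-f['cx'])/fl,(v-f['cy'])/fl,1.]); return -R.T@t,d
def onz(f,u,v,z):
    o,d=ray(f,u,v); return o+d*(z-o[2])/d[2]
def proj(f,P):
    h=f['img'].shape[0]; fl=h/2/np.tan(np.radians(f['vfov'])/2)
    K=np.array([[fl,0,f['cx']],[0,fl,f['cy']],[0,0,1]],float)
    return cv2.projectPoints(np.array(P,float).reshape(-1,1,3),np.array(f['rvec'],float),np.array(f['tvec'],float),K,None)[0][:,0]
E
python3 - <<'E'
from h import *
np.set_printoptions(precision=4,suppress=True)
a=[]
for n in ("scene","side","wrist"):
    f=grab(n,n+'0'); o,_=ray(f,0,0); print(n,f['vfov'],f['cx'],f['cy'],o,f['rvec'])
print(sensors.read_state())
E
```

```text
pics
scene 47.89291765113859 257.3871797240778 194.61600496766712 [1.2967 0.0349 1.0597] [ 1.7893  1.881  -0.6906]
side 57.69099177475858 257.266014969962 189.46839233252078 [ 0.2731 -0.6478  0.6704] [ 2.2553 -0.4066  0.1757]
wrist 63.44716559309113 258.02154732299107 191.45953519244063 [0.6245 0.0851 0.3736] [-2.8077  0.0001  0.0006]
{'clock': 0.15, 'joint_positions': array([-0.1055,  0.4914,  1.5593,  0.    ,  1.0917, -0.1056]), 'joint_vel': array([-0.0003, -0.0033, -0.002 , -0.001 , -0.0011,  0.0007]), 'tau': array([  0.0022, -61.871 , -26.1691,  -0.0001,   0.0032,   0.0001]), 'eef_pos': array([0.6249, 0.0001, 0.3035]), 'orientation': array([[-0.0001,  1.    , -0.0008],
       [ 1.    ,  0.0001,  0.0001],
       [ 0.0001, -0.0008, -1.    ]]), 'wrist_force': array([-0.5784,  0.3725, -0.4637]), 'ft_torque': array([ 0.0232, -0.0092, -0.0216]), 'finger_force': 0.0, 'finger_gap': 0.08518445210634937}
```

```bash
python3 -c "
import cv2,numpy as np
a=cv2.imread('pics/scene0.png');cv2.imwrite('pics/s2.png',cv2.resize(a,(800,600),interpolation=cv2.INTER_CUBIC))"
```

```text
(no output)
```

View pics/s2.png

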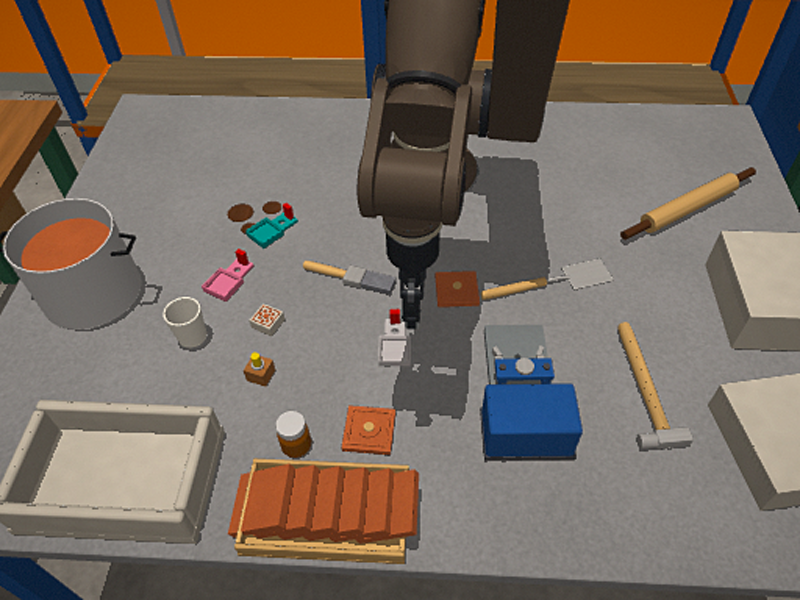

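View pics/side0.png

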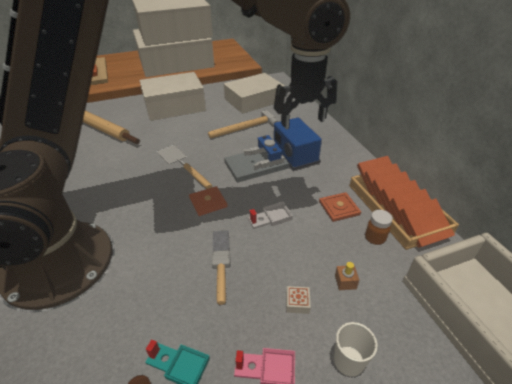

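The scene view (800 px wide) shows the carrier near (393,345) with its red post at (395,317), the die at (266,318), the pin on its rest at (258,365), and the press at (520,380). The apron is grey at (515,340). The pink and turquoise look-alikes are at (228,275) and (272,228). The side view agrees.

```bash
python3 - <<'E'
from h import *
np.set_printoptions(precision=4,suppress=True)
# quick estimates, then masks in both views
s=grab('scene'); d=grab('side'); k=800/512
for n,u,v,z in (('carrier pocket',393,348,.016),('post top',395,310,.042),('die',266,316,.024),('pin top',257,356,.077),('apronBL',487,326,.02),('apronBR',545,325,.02),('bridge',524,367,.07)):
    print(n,onz(s,u/k,v/k,z))
for n,u,v,z in (('carrier pocket',277,215,.016),('post top',254,212,.042),('die',299,298,.024),('pin top',349,265,.077),('apron corner near',237,178,.02),('apron far',225,162,.02)):
    print(n,onz(d,u,v,z))
def masks(f,name):
    h=cv2.cvtColor(f['img'],cv2.COLOR_BGR2HSV)
    for c,lo,hi in (('yellow',(24,150,120),(34,255,255)),('blue',(105,150,60),(120,255,255)),('red',(0,200,120),(4,255,255))):
        m=cv2.inRange(h,lo,hi); nn,_,st,ce=cv2.connectedComponentsWithStats(m)
        for i in range(1,nn):
            if st[i,4]>15: print(name,c,st[i],ce[i].round(1))
masks(s,'scene');masks(d,'side')
w=cv2.imread('pics/wrist0.png')
E
```

```text
carrier pocket [ 0.5503 -0.0424  0.016 ]
post top [ 0.4786 -0.0425  0.042 ]
die [ 0.4899 -0.2962  0.024 ]
pin top [ 0.622  -0.2786  0.077 ]
apronBL [0.493  0.1363 0.02  ]
apronBR [0.4858 0.2481 0.02  ]
bridge [0.6198 0.194  0.07  ]
carrier pocket [ 0.5429 -0.0535  0.016 ]
post top [ 0.4813 -0.0464  0.042 ]
die [ 0.4886 -0.3012  0.024 ]
pin top [ 0.601  -0.2962  0.077 ]
apron corner near [0.49  0.127 0.02 ]
apron far [0.479  0.2162 0.02  ]
scene yellow [160 225   6  10  36] [163.  229.1]
scene blue [ 10   0  46  79 880] [32.8 37.5]
scene blue [ 54   0  24  41 369] [65.6 19.1]
scene blue [231   0  16  63 656] [238.8  23.2]
scene blue [455   0  26  47 437] [466.6  22.2]
scene blue [ 480    1   32  112 1786] [499.2  60.4]
scene blue [51 88 11 11 66] [56.  91.4]
scene blue [ 309  229   64   63 3101] [338.9 264.9]
scene blue [  0 365  28  19 203] [ 10.4 375.9]
scene red [250 198   6   3  18] [252.5 199. ]
side yellow [347 263   6  10  41] [349.1 266.7]
side blue [291 119  26  25 219] [302.4 131.9]
```

View pics/wrist0.png

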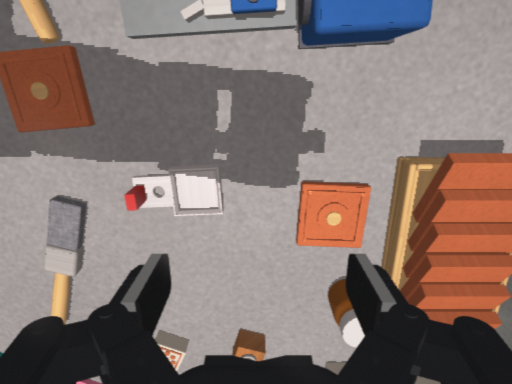

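The wrist view shows the carrier almost aligned with world x: pocket around (198,190), hole at (158,191), red post at (136,197). The die is just visible at the bottom, and the apron is at the top. I'll move above the die.

send_rows(
  steps=[
    [-0.5,-0.5,0,0,0,0,0],
    [-1,-1,0,0,0,0,0],
    [-1,-1,0,0,0,0,0],
    [-1,-1,0,0,0,0,0],
    [-1,-1,0,0,0,0,0],
    [-1,-1,0,0,0,0,0],
    [-1,-1,0,0,0,0,0],
    [-1,-1,0,0,0,0,0],
    [-1,-1,0,0,0,0,0],
    [-1,-1,0,0,0,0,0],
  ],
)

```text
clock: 1.5
eef_pos: [0.505, -0.1199, 0.3039]
orientation: [[-0.0, 1.0, 0.0], [1.0, 0.0, -0.0], [-0.0, 0.0, -1.0]]
wrist_force: [1.4, -0.5, 0.1]
finger_gap: 0.0856
finger_force: 0.0
```

send_rows(
  steps=[
    [-0.5,0,0.2,0,0,0,0],
    [-1,0,0.4,0,0,0,0],
    [-1,0,0.4,0,0,0,0],
    [-1,0,0.4,0,0,0,0],
    [-1,0,0.4,0,0,0,0],
    [-1,0,0.4,0,0,0,0],
    [-1,0,0.4,0,0,0,0],
    [-1,0,0.4,0,0,0,0],
    [-1,0,0.4,0,0,0,0],
    [-1,0,0.4,0,0,0,0],
  ],
)

```text
clock: 2.75
eef_pos: [0.505, -0.24, 0.2559]
orientation: [[-0.0, 1.0, -0.0], [1.0, 0.0, 0.0], [0.0, -0.0, -1.0]]
wrist_force: [0.4, 0.2, 0.1]
finger_gap: 0.0854
finger_force: 0.0
```

```bash
python3 - <<'E'
from h import *
np.set_printoptions(precision=4,suppress=True)
f=grab('wrist','w1'); s=sensors.read_state(); print(s['eef_pos'],s['clock'])
a=f['img']
cv2.imwrite('pics/w1b.png',cv2.resize(a,(800,600)))
h=cv2.cvtColor(a,cv2.COLOR_BGR2HSV)
E
```

```text
[ 0.505  -0.24    0.2559] 2.8
```

View pics/w1b.png

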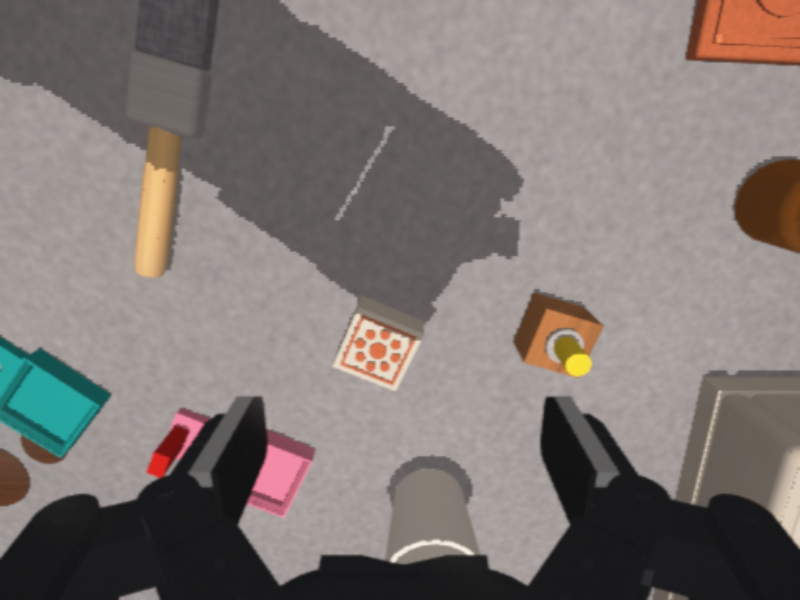

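This view shows the die top around (377,351), turned by about 17°, and the pin's grip at (573,358). The cup at (430,500) and the pink look-alike at (270,470) are nearby.

```bash
cat >> h.py <<'E'
def square(f,m,z,roi):
    x0,x1,y0,y1=roi; mm=np.zeros_like(m); mm[y0:y1,x0:x1]=m[y0:y1,x0:x1]
    mm=cv2.morphologyEx(mm,cv2.MORPH_CLOSE,np.ones((5,5)))
    c=max(cv2.findContours(mm,cv2.RETR_EXTERNAL,cv2.CHAIN_APPROX_NONE)[0],key=cv2.contourArea)
    P=np.array([onz(f,u,v,z)[:2] for u,v in c[:,0]],np.float32)
    (cx,cy),(w,h),a=cv2.minAreaRect((P*1000).astype(np.float32))
    return (cx/1000,cy/1000),(w,h),(a+45)%90-45
E
python3 - <<'E'
from h import *
np.set_printoptions(precision=4,suppress=True)
f=grab('wrist'); a=f['img']; h=cv2.cvtColor(a,cv2.COLOR_BGR2HSV)
m=((h[...,2]>185)|(h[...,1]>130)).astype(np.uint8)*255
print('die',square(f,m,.024,(200,280,195,255)))
y=cv2.inRange(h,(22,120,80),(35,255,255)); n,_,st,ce=cv2.connectedComponentsWithStats(y)
print([ (st[i],ce[i]) for i in range(1,n) if st[i,4]>20])
b=y.copy(); ys,xs=np.nonzero(y)
v=h[...,2]; t=((y>0)&(v>220)).astype(np.uint8); M=cv2.moments(t,True); c=(M['m10']/M['m00'],M['m01']/M['m00']); print(c,onz(f,*c,.077), t.sum())
s=grab('scene');hs=cv2.cvtColor(s['img'],cv2.COLOR_BGR2HSV)
m=((hs[...,2]>165)|(hs[...,1]>110)).astype(np.uint8)*255
print('die scene',square(s,m,.024,(155,185,190,213)))
E
```

```text
die ((0.48583013916015627, -0.298849365234375), (43.914093017578125, 48.24453353881836), -24.09026336669922)
[(array([355, 215,  24,  26, 391], dtype=int32), array([366.0256, 227.7775]))]
(369.88524590163934, 233.15300546448088) [ 0.6044 -0.2807  0.077 ] 183
die scene ((0.4870761413574219, -0.2990049133300781), (45.27485275268555, 47.93267059326172), -25.62635040283203)
```

```bash
python3 - <<'E'
from h import *
np.set_printoptions(precision=4,suppress=True)
f=grab('wrist')
P=np.array([onz(f,u/1.5625,v/1.5625,.024)[:2] for u,v in ((357,314),(420,336),(397,389),(333,366))])
for i in range(4):
    e=P[(i+1)%4]-P[i]; print(np.linalg.norm(e),(np.degrees(np.arctan2(e[1],e[0]))+45)%90-45)
print(P.mean(0))
a=f['img'][190:260,200:285]; cv2.imwrite('pics/c1.png',cv2.resize(a,None,fx=7,fy=7,interpolation=cv2.INTER_NEAREST))
E
```

```text
0.04504779264600966 -20.734178459696466
0.04350791963971185 -21.213173337533107
0.047735118187519854 -22.188339152986288
0.042403818300992595 -24.839476984949187
[ 0.4867 -0.2979]
```

View pics/c1.png

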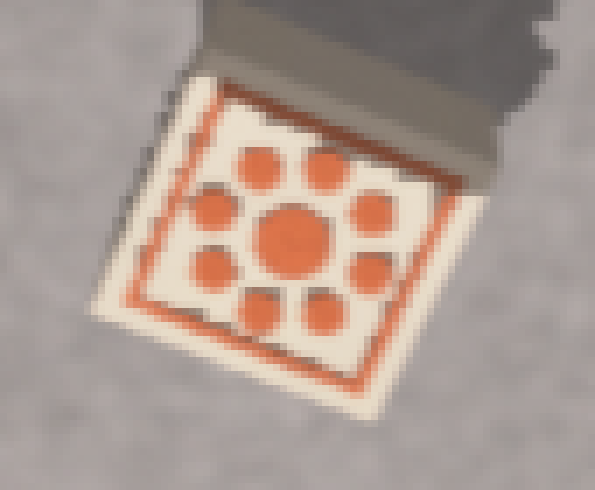

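The crop shows the die top with corners at about (204,50), (497,152), (375,418) and (93,310) crop pixels, with the rosette centre at (292,242). The upper edge is shaded.

```bash
python3 - <<'E'
from h import *
np.set_printoptions(precision=4,suppress=True)
f=grab('wrist')
g=lambda x,y,z=.024: onz(f,200+x/7-.5,190+y/7-.5,z)[:2]
P=np.array([g(204,50),g(497,152),g(375,418),g(93,310)])
for i in range(4):
    e=P[(i+1)%4]-P[i]; print(np.linalg.norm(e),(np.degrees(np.arctan2(e[1],e[0]))+45)%90-45)
print(P.mean(0),g(292,242))
E
```

```text
0.04652148877779477 -20.580032542334102
0.04892504596691747 -22.338254161721366
0.04735472066001927 -23.508427651324325
0.04653827689425119 -23.378954588031874
[ 0.4869 -0.2956] [ 0.4868 -0.2966]
```

send_rows(
  steps=[
    [-0.2,-0.07,0.1,0,0,0.05,0],
    [-0.47,-0.15,0.4,0,0,0.1,0],
    [-0.47,-0.15,0.75,0,0,0.125,0],
    [-0.47,-0.15,0.75,0,0,0.125,0],
    [-0.47,-0.15,0.75,0,0,0.125,0],
    [-0.47,-0.15,0.75,0,0,0.125,0],
    [-0.47,-0.15,0.75,0,0,0.125,0],
    [-0.47,-0.15,0.75,0,0,0.125,0],
    [-0.47,-0.15,0.75,0,0,0.125,0],
    [-0.47,-0.15,0.75,0,0,0.125,0],
  ],
)

```text
clock: 4.25
eef_pos: [0.487, -0.2964, 0.1659]
orientation: [[0.383, 0.924, 0.0], [0.924, -0.383, -0.0], [0.0, 0.0, -1.0]]
wrist_force: [-0.1, -0.7, 0.9]
finger_gap: 0.0859
finger_force: 0.0
```

```bash
python3 - <<'E'
from h import *
np.set_printoptions(precision=4,suppress=True)
f=grab('wrist'); d=grab('side'); s=sensors.read_state(); print(s['eef_pos'],s['orientation'])
cv2.imwrite('pics/w2.png',np.hstack([f['img'],d['img'][200:384].repeat(2,0)[:368].repeat(1,1) if 0 else cv2.resize(d['img'][184:,190:400],(288,270)) if 0 else f['img'][:,:0]]))
print('cup rim side',onz(d,355,345,.08))
S=grab('scene'); k=1.5625
print('cup scene rim L,R', onz(S,164/k,308/k,.08),onz(S,203/k,310/k,.08),'pink corner',onz(S,228/k,299/k,.016),onz(S,243/k,275/k,.016))
E
```

```text
[ 0.487  -0.2964  0.1659] [[ 0.3827  0.9239  0.    ]
 [ 0.9239 -0.3827  0.    ]
 [ 0.      0.     -1.    ]]
cup rim side [ 0.5204 -0.4461  0.08  ]
cup scene rim L,R [ 0.5227 -0.4746  0.08  ] [ 0.5244 -0.3996  0.08  ] pink corner [ 0.4434 -0.384   0.016 ] [ 0.3775 -0.367   0.016 ]
```

View pics/w2.png

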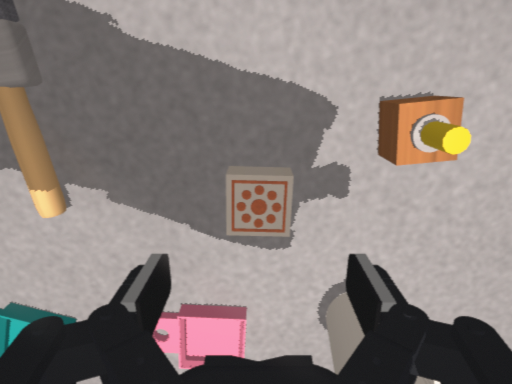

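The die now sits square between the fingers at (259,207). The cup and pink tray are clear of the finger paths, so I'll descend and grasp.

```bash
python3 - <<'E'
from h import *
f=grab('wrist'); print(onz(f,259,206.5,.024))
E
```

```text
[ 0.48714736 -0.29680905  0.024     ]
```

send_rows(
  steps=[
    [0,0,0.3,0,0,0,0],
    [0,0,0.55,0,0,0,0],
    [0,0,0.69,0,0,0,0],
    [0,0,0.69,0,0,0,0.6],
    [0,0,0.69,0,0,0,0.6],
    [0,0,0.69,0,0,0,0.6],
    [0,0,0.69,0,0,0,0.6],
    [0,0,0.69,0,0,0,0.6],
    [0,0,0.69,0,0,0,0.6],
    [0,0,0.69,0,0,0,0.6],
  ],
)

```text
clock: 5.7
eef_pos: [0.4874, -0.2966, 0.0845]
orientation: [[0.383, 0.924, 0.002], [0.924, -0.383, -0.001], [-0.001, 0.002, -1.0]]
wrist_force: [-2.1, 1.1, 6.4]
finger_gap: 0.0463
finger_force: 62.1
```

send_rows(
  steps=[
    [0,0,-0.3,0,0,0,0.6],
    [0,0,-0.7,0,0,0,0.6],
    [0.2,-0.03,-1,0,0,-0.03,0.6],
    [0.6,-0.1,-1,0,0,-0.08,0.6],
    [1,-0.15,-1,0,0,-0.125,0.6],
    [1,-0.15,-1,0,0,-0.125,0.6],
    [1,-0.15,-1,0,0,-0.125,0.6],
    [1,-0.15,-1,0,0,-0.125,0.6],
    [1,-0.15,-1,0,0,-0.125,0.6],
    [1,-0.15,-1,0,0,-0.125,0.6],
  ],
)

```text
clock: 6.95
eef_pos: [0.5162, -0.1791, 0.2031]
orientation: [[0.001, 1.0, -0.0], [1.0, -0.001, 0.0], [0.0, -0.0, -1.0]]
wrist_force: [0.5, -0.0, -1.1]
finger_gap: 0.0464
finger_force: 62.2
```

send_rows(
  steps=[
    [0.2,0.05,0,0,0,0,0.6],
    [0.6,0.15,0,0,0,0,0.6],
    [1,0.25,0,0,0,0,0.6],
    [1,0.25,0,0,0,0,0.6],
    [1,0.25,0,0,0,0,0.6],
    [1,0.25,0,0,0,0,0.6],
    [1,0.25,0,0,0,0,0.6],
    [1,0.25,0,0,0,0,0.6],
    [1,0.25,0,0,0,0,0.6],
    [1,0.25,0,0,0,0,0.6],
  ],
)

```text
clock: 8.2
eef_pos: [0.5463, -0.0587, 0.2031]
orientation: [[0.0, 1.0, 0.0], [1.0, -0.0, -0.0], [-0.0, 0.0, -1.0]]
wrist_force: [0.6, -0.2, -1.0]
finger_gap: 0.046
finger_force: 62.2
```

```bash
python3 - <<'E'
from h import *
np.set_printoptions(precision=4,suppress=True)
f=grab('wrist','w3'); s=sensors.read_state(); print(s['eef_pos'],s['finger_gap'],s['clock'])
cv2.imwrite('pics/w3b.png',cv2.resize(f['img'],(800,600),interpolation=cv2.INTER_CUBIC))
E
```

```text
[ 0.5463 -0.0586  0.2031] 0.04626130734967929 8.25
```

View pics/w3b.png

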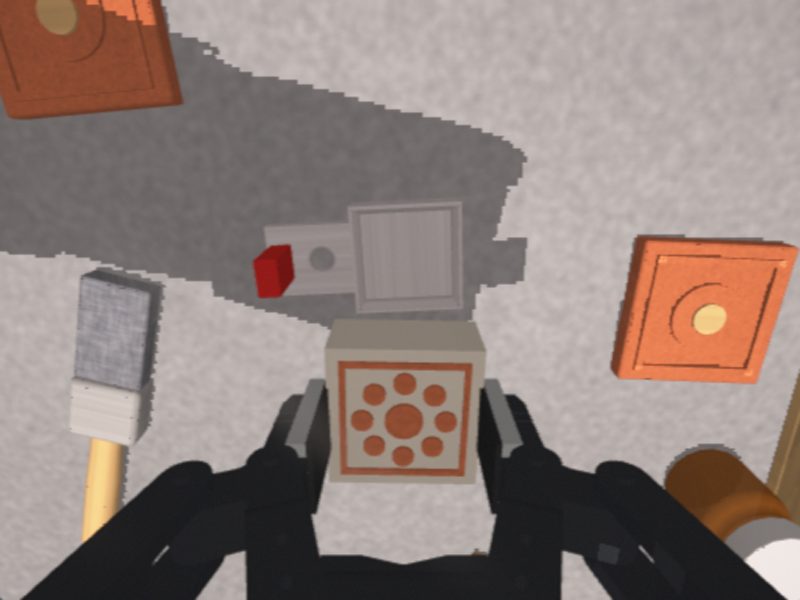

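The carrier lies below: square rim at about (348–463, 202–312), hole at (322,259), red post at (273,272). The die is held level, with its rosette at (404,421).

```bash
python3 - <<'E'
from h import *
np.set_printoptions(precision=4,suppress=True)
f=grab('wrist'); k=1.5625
g=lambda u,v,z: onz(f,(u+.5)/k-.5,(v+.5)/k-.5,z)[:2]
P=np.array([g(348,206,.016),g(462,202,.016),g(463,308,.016),g(357,312,.016)])
for i in range(4):
    e=P[(i+1)%4]-P[i]; print(np.linalg.norm(e),(np.degrees(np.arctan2(e[1],e[0]))+45)%90-45)
print('pocket',P.mean(0),'hole',g(322,259,.008),'post top',g(273,248,.042))
c=g(404,421,.1427); D=np.array([g(328,361,.1427),g(484,361,.1427),g(476,481,.1427),g(332,481,.1427)])
print('die',c,D.mean(0)); 
for i in range(4):
    e=D[(i+1)%4]-D[i]; print(np.linalg.norm(e),(np.degrees(np.arctan2(e[1],e[0]))+45)%90-45)
a=f['img'][120:205,155:305]; cv2.imwrite('pics/c3.png',cv2.resize(a,None,fx=5,fy=5,interpolation=cv2.INTER_NEAREST))
E
```

```text
0.05992815975555808 1.974309612928046
0.05930941225668189 2.799501415511827
0.059982497850878176 2.2786200107317427
0.05962721576250094 2.7436975004920328
pocket [ 0.5483 -0.0395] hole [ 0.5003 -0.0415] post top [ 0.4826 -0.0273]
die [ 0.5461 -0.059 ] [ 0.5464 -0.0601]
0.04648931514532493 -0.03165938281799896
0.043505847083037605 -0.3430669541513538
0.047144257415394734 -0.04541687574408115
0.043503018069227406 -1.2057597186666555
```

View pics/c3.png

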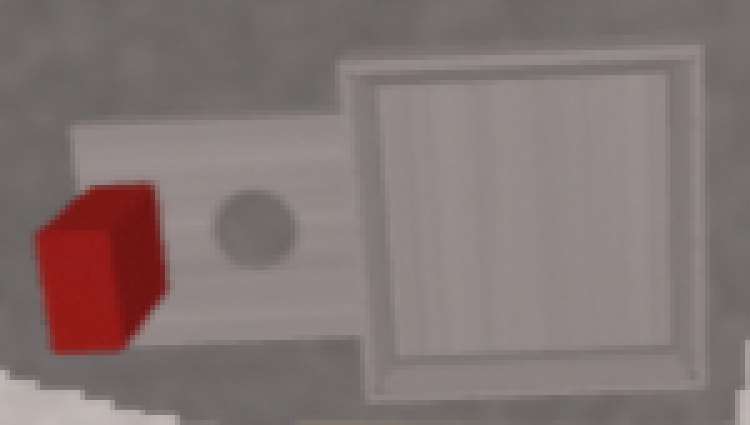

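The crop confirms the carrier's square rim. Its yaw is +2.4° and its pocket centre is at (0.548,-0.0395), consistent with the hole. I'll lower the die in.

send_rows(
  steps=[
    [0.16,0.017,0.2,0,0,-0.013,0.6],
    [0.16,0.017,0.5,0,0,-0.013,0.6],
    [0.16,0.017,0.7,0,0,-0.013,0.6],
    [0.16,0.017,0.78,0,0,-0.013,0.6],
    [0.16,0.017,0.82,0,0,-0.013,0.6],
    [0.16,0.017,0.85,0,0,-0.013,0.6],
    [0.16,0.017,0.88,0,0,-0.013,0.6],
    [0.16,0.017,0.9,0,0,-0.013,0.6],
    [0.16,0.017,0.915,0,0,-0.013,0.6],
    [0.16,0.017,0.915,0,0,-0.013,0.6],
  ],
)

```text
clock: 9.55
eef_pos: [0.5484, -0.0394, 0.0933]
orientation: [[-0.041, 0.999, 0.0], [0.999, 0.041, -0.0], [-0.0, 0.0, -1.0]]
wrist_force: [-0.4, 0.7, -2.2]
finger_gap: 0.0458
finger_force: 62.2
```

send_rows(
  steps=[
    [0,0,0.01,0,0,0,0.6],
    [0,0,0.01,0,0,0,0.3],
    [0,0,0.01,0,0,0,0.3],
    [0,0,0.01,0,0,0,0.3],
    [0,0,0.01,0,0,0,0.3],
    [0,0,-0.1,0,0,0,0.3],
    [0,0,-0.4,0,0,0,0.3],
    [0,0,-0.8,0,0,0,0.3],
    [0,0,-1,0,0,0,0.3],
    [0,0,-1,0,0,0,0.3],
  ],
)

```text
clock: 10.8
eef_pos: [0.5487, -0.0394, 0.2158]
orientation: [[-0.041, 0.999, 0.004], [0.999, 0.041, -0.001], [-0.001, 0.004, -1.0]]
wrist_force: [-0.5, -0.3, -0.0]
finger_gap: 0.0597
finger_force: 0.0
```

```bash
python3 - <<'E'
from h import *
np.set_printoptions(precision=4,suppress=True)
f=grab('wrist','w4'); s=sensors.read_state(); print(s['eef_pos'],s['finger_gap'],s['clock'])
a=f['img'][100:230,120:320]; b=grab('scene')['img'][180:270,290:390]; d=grab('side')['img'][130:240,220:330]
b=cv2.resize(b,(400,360),interpolation=cv2.INTER_CUBIC); d=cv2.resize(d,(400,400),interpolation=cv2.INTER_CUBIC)
cv2.imwrite('pics/c4.png',cv2.resize(f['img'],(800,600),interpolation=cv2.INTER_CUBIC))
E
```

```text
[ 0.5483 -0.0394  0.2143] 0.05965067377049651 10.85
```

View pics/c4.png

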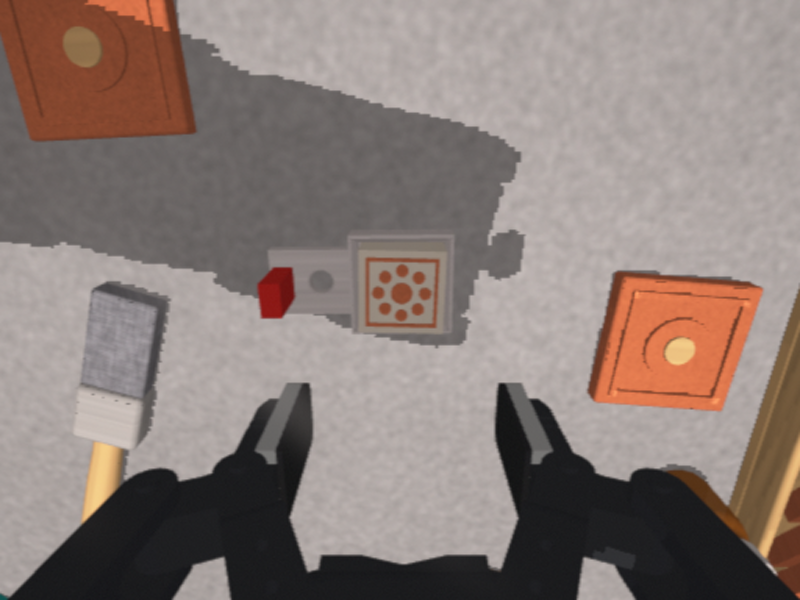

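The die lies seated in the pocket, with its rosette at (401,293) inside the rim. The post top is near (270,294). I'll check the post position numerically.

```bash
python3 - <<'E'
from h import *
np.set_printoptions(precision=4,suppress=True)
f=grab('wrist'); h=cv2.cvtColor(f['img'],cv2.COLOR_BGR2HSV); k=1.5625
m=cv2.inRange(h,(0,200,90),(6,255,255))|cv2.inRange(h,(174,200,90),(180,255,255))
n,lab,st,ce=cv2.connectedComponentsWithStats(m); 
for i in range(1,n):
    if st[i,4]>60: print(st[i],ce[i])
ys,xs=np.nonzero(m); v=h[...,2]; print(np.percentile(v[m>0],[5,25,50,75,95]))
g=lambda u,v,z: onz(f,(u+.5)/k-.5,(v+.5)/k-.5,z)[:2]
print('rosette',g(401,293,.03),'hole',g(321,281,.008))
for z in (.026,.03,.036): print(z,[np.linalg.norm(g(364,258,z)-g(441,256,z)) ])
i=1+np.argmax(st[1:,4]); t=(lab==i); 
for u,v in ((st[i,0],st[i,1]+st[i,3]),): print(onz(f,u,v,.042))
thr=np.median(v[t]); tt=t&(v>thr); ys,xs=np.nonzero(tt); print(xs.mean(),ys.mean(),tt.sum(),onz(f,xs.mean(),ys.mean(),.042))
E
```

```text
[167 173  22  31 531] [177.6045 188.0621]
[107. 112. 122. 141. 141.]
rosette [ 0.5462 -0.0383] hole [ 0.4987 -0.0401]
0.026 [np.float64(0.041896094757671885)]
0.03 [np.float64(0.041243880037762345)]
0.036 [np.float64(0.04026555795789803)]
[ 0.4722 -0.052   0.042 ]Traceback (most recent call last):
  File "<stdin>", line 14, in <module>
IndexError: invalid index to scalar variable.
```

send_rows(
  steps=[
    [0,-0.2,0,0,0,0,0.58],
    [0,-0.4,0.05,0,0,0,0.58],
    [0,-0.59,0.15,0,0,0,0.58],
    [0,-0.59,0.35,0,0,0,0.58],
    [0,-0.59,0.6,0,0,0,0.58],
    [0,-0.59,0.75,0,0,0,0.58],
    [0,-0.59,0.75,0,0,0,0.58],
    [0,-0.59,0.75,0,0,0,0.58],
    [0,-0.59,0.75,0,0,0,0.58],
    [0,-0.59,0.75,0,0,0,0.58],
  ],
)

```text
clock: 12.25
eef_pos: [0.4778, -0.0423, 0.1239]
orientation: [[-0.041, 0.999, 0.001], [0.999, 0.041, -0.0], [-0.0, 0.001, -1.0]]
wrist_force: [0.1, -0.0, 0.7]
finger_gap: 0.0358
finger_force: 0.0
```

```bash
python3 - <<'E'
from h import *
np.set_printoptions(precision=4,suppress=True)
f=grab('wrist','w5'); s=sensors.read_state(); print(s['eef_pos'],s['finger_gap'],s['clock'])
h=cv2.cvtColor(f['img'],cv2.COLOR_BGR2HSV)
m=cv2.inRange(h,(0,200,60),(6,255,255))|cv2.inRange(h,(174,200,60),(180,255,255))
m[:, :150]=0
n,lab,st,ce=cv2.connectedComponentsWithStats(m); i=1+np.argmax(st[1:,4]); print(st[i],ce[i])
x,y,w,hh,_=st[i]; v=h[...,2]; t=lab==i
for r in range(y,y+hh,4): 
    c=np.nonzero(t[r])[0]; print(r,c.min(),c.max(),int(np.median(v[r,c])), onz(f,c.min(),r,.042)[:2],onz(f,c.max(),r,.042)[:2])
E
```

```text
[ 0.4777 -0.0423  0.1238] 0.035484545487523826 12.3
[249 210  20  52 950] [258.7411 236.2716]
210 251 266 135 [ 0.4729 -0.0206] [ 0.4808 -0.0203]
214 251 266 135 [ 0.473  -0.0229] [ 0.481  -0.0226]
218 251 266 135 [ 0.4731 -0.0252] [ 0.4811 -0.0249]
222 250 267 135 [ 0.4726 -0.0276] [ 0.4817 -0.0272]
226 250 267 135 [ 0.4727 -0.0299] [ 0.4818 -0.0296]
230 250 267 135 [ 0.4728 -0.0323] [ 0.482  -0.0319]
234 249 268 159 [ 0.4723 -0.0347] [ 0.4826 -0.0343]
238 250 268 160 [ 0.4729 -0.0371] [ 0.4827 -0.0367]
242 250 268 160 [ 0.473  -0.0396] [ 0.4829 -0.0392]
246 250 268 160 [ 0.4731 -0.0421] [ 0.483  -0.0417]
250 250 268 160 [ 0.4732 -0.0446] [ 0.4831 -0.0442]
254 250 268 159 [ 0.4732 -0.0471] [ 0.4833 -0.0467]
258 250 268 159 [ 0.4733 -0.0496] [ 0.4834 -0.0492]
```

send_rows(
  steps=[
    [0,0,0.12,0,0,0,0.58],
    [0,0,0.25,0,0,0,0.58],
    [0,0,0.32,0,0,0,0.58],
    [0,0,0.32,0,0,0,0.7],
    [0,0,0.32,0,0,0,0.8],
    [0,0,0.32,0,0,0,0.95],
    [0,0,0.32,0,0,0,1],
    [0,0,0.32,0,0,0,1],
    [0,0,0.32,0,0,0,1],
    [0,0,0.32,0,0,0,1],
  ],
)

```text
clock: 13.55
eef_pos: [0.4777, -0.0423, 0.0853]
orientation: [[-0.041, 0.999, 0.001], [0.999, 0.041, -0.0], [-0.0, 0.001, -1.0]]
wrist_force: [0.1, 0.4, 6.4]
finger_gap: 0.0113
finger_force: 59.6
```

send_rows(
  steps=[
    [0,0,-0.05,0,0,0,1],
    [0,0,-0.15,0,0,0,1],
    [0,0,-0.3,0,0,0,1],
    [0,0,-0.5,0,0,0,1],
    [0,0,-0.7,0,0,0,1],
    [0,0,-0.85,0,0,0,1],
    [0,0,-0.9,0,0,0,1],
    [0,0,-0.9,0,0,0,1],
    [0,0,-0.9,0,0,0,1],
    [0,0,-0.9,0,0,0,1],
  ],
)

```text
clock: 14.8
eef_pos: [0.4775, -0.0423, 0.1923]
orientation: [[-0.041, 0.999, -0.001], [0.999, 0.041, 0.0], [0.0, -0.001, -1.0]]
wrist_force: [0.2, 0.6, -3.7]
finger_gap: 0.0112
finger_force: 58.6
```

```bash
python3 - <<'E'
from h import *
np.set_printoptions(precision=4,suppress=True)
f=grab('wrist','w6'); s=sensors.read_state(); print(s['eef_pos'],s['finger_gap'],s['clock'],s['wrist_force'],s['ft_torque'])
cv2.imwrite('pics/w6b.png',cv2.resize(f['img'],(800,600),interpolation=cv2.INTER_CUBIC))
E
```

```text
[ 0.4775 -0.0423  0.1924] 0.011139224339341145 14.85 [ 0.2969  0.4136 -2.3259] [-0.0156  0.1872  0.0066]
```

View pics/w6b.png

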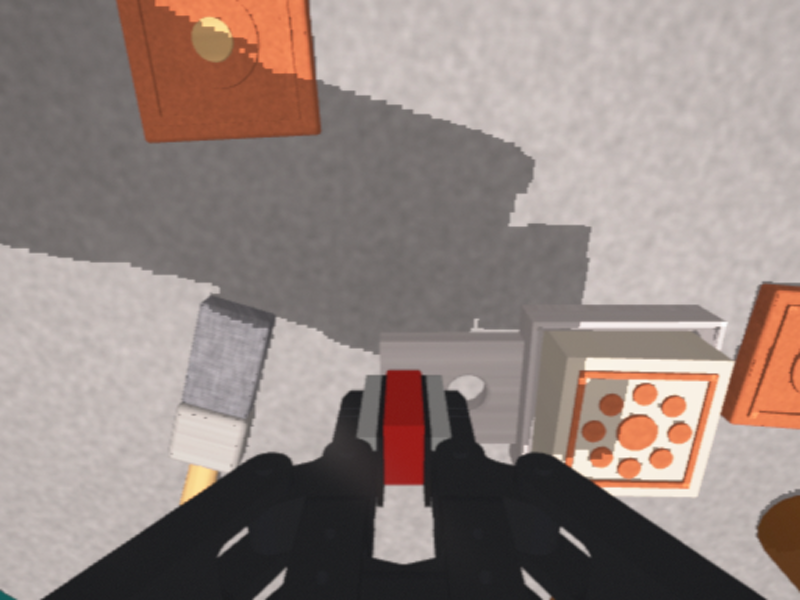

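I've now used all 10 picture views. The last one shows the carrier and die held level by the red post, with the die at (637,432) and the hole at (466,390). From here on I'll measure numerically. Next I'll move towards the press.

send_rows(
  steps=[
    [0.1,0,-0.05,0,0,0,1],
    [0.3,0,-0.15,0,0,0,1],
    [0.55,0,-0.3,0,0,0,1],
    [0.8,0,-0.4,0,0,0,1],
    [0.95,0,-0.4,0,0,0,1],
    [1,0,-0.4,0,0,0,1],
    [1,0,-0.4,0,0,0,1],
    [1,0,-0.4,0,0,0,1],
    [1,0,-0.4,0,0,0,1],
    [1,0,-0.4,0,0,0,1],
  ],
)

```text
clock: 16.1
eef_pos: [0.4727, 0.0772, 0.2408]
orientation: [[-0.04, 0.999, -0.0], [0.999, 0.04, -0.0], [-0.0, -0.0, -1.0]]
wrist_force: [0.3, 0.3, -3.0]
finger_gap: 0.0114
finger_force: 58.6
```

send_rows(
  steps=[
    [0.1,0.05,0,0,0,0,1],
    [0.25,0.15,0,0,0,0,1],
    [0.4,0.3,0,0,0,0,1],
    [0.45,0.3,0,0,0,0,1],
    [0.45,0.3,0,0,0,0,1],
    [0.45,0.3,0,0,0,0,1],
    [0.45,0.3,0,0,0,0,1],
    [0.45,0.3,0,0,0,0,1],
    [0.45,0.3,0,0,0,0,1],
    [0.45,0.3,0,0,0,0,1],
  ],
)

```text
clock: 17.35
eef_pos: [0.5065, 0.1329, 0.2409]
orientation: [[-0.041, 0.999, 0.0], [0.999, 0.041, -0.0], [-0.0, 0.0, -1.0]]
wrist_force: [0.1, -1.1, -3.4]
finger_gap: 0.011
finger_force: 58.7
```

```bash
python3 - <<'E'
from h import *
import pickle
np.set_printoptions(precision=4,suppress=True,linewidth=150)
f=grab('wrist','w7'); s=sensors.read_state(); print(s['eef_pos'],s['finger_gap'],s['clock'],s['ft_torque'])
pickle.dump(f,open('w7.pkl','wb'))
h=cv2.cvtColor(f['img'],cv2.COLOR_BGR2HSV)
m=cv2.inRange(h,(100,130,40),(125,255,255)); n,lab,st,ce=cv2.connectedComponentsWithStats(m)
for i in range(1,n):
    if st[i,4]>60:
        print(st[i],ce[i])
        c=max(cv2.findContours((lab==i).astype(np.uint8),cv2.RETR_EXTERNAL,cv2.CHAIN_APPROX_NONE)[0],key=cv2.contourArea)
        print(cv2.approxPolyDP(c,3,True)[:,0].tolist())
# coarse character map of the picture
v=f['img'][::12,::8]; hv=h[::12,::8]
for r in range(22):
    print(''.join('B' if 100<q[0]<125 and q[1]>120 else 'R' if q[1]>150 else str(min(9,q[2]//26)) for q in hv[r]))
E
```

```text
[0.5065 0.1329 0.2409] 0.011213032358280344 17.4 [-0.0233  0.1262  0.0627]
[  364     7   148   214 16918] [454.0436 116.5236]
[[511, 7], [450, 26], [442, 51], [390, 52], [383, 60], [374, 62], [373, 78], [381, 78], [375, 152], [365, 156], [364, 169], [375, 182], [421, 183], [425, 190], [439, 193], [430, 177], [432, 155], [441, 143], [457, 141], [468, 150], [471, 176], [465, 189], [451, 196], [467, 206], [465, 215], [473, 220], [511, 220]]
4447777777757777777777777777777777778777777777777777777777777777
44477777777947777777777777777777777777777777777777777777777777BB
444477777778967777777777777777777877777777777777777777724BBBBBBB
44447777777899477777777777777777777777778787777777777771BBBBBBBB
44447777777799877777777777777777887777777777777777777663BB0001BB
444447777777799577777777778777777777777477766743BBBB4BBBBB000BBB
44444777777779994777777777777777776777769999999BBBB245BBBB000BBB
444444444444446977777444444444444444444477777743BBBBBBBBB0001BBB
444444444444445665444444444444344444444477777744BBBBBBBBB000BBBB
444444444444444666444444444444444444444777777743BB9988BBBBBBBBBB
444444444444444466544444444444443444444537777643B999998BBBBBBBBB
44444444444444445664444444444434444444477777754BB88888BBBBBBBBBB
44444444444444444665444444444444444444444444444BBBB8BBBB22BBBBBB
4444444444444444446654444444444444444444455555BBBBBBBBB2123BBBBB
4444444444444444445654444444444344444445545555BBBB44BB22114BBBBB
4444444444444555RRRRRRR444444444444444444444477BBBBBBB22224BBBBB
4444444444445666RRRRRRR4444444444444444477788777777765B213BBBBBB
4444444444444R66RRRRRRR44444444444445688874555555555555555BBBBBB
4444444446777RRRR99RRRR477887875555555555545555555555555575BBBBB
7777777777787RRRR99RRRRR7888877666666666664555888899999999977777
77777777787887RRRRRR99RR8777884RRR3466666645559RRRRR99999R977777
78777777777777RRRRRRR9997777134RRR141675665555666R9RR9R99R977777
```

```bash
python3 - <<'E'
from h import *
import pickle
np.set_printoptions(precision=4,suppress=True,linewidth=170)
f=pickle.load(open('w7.pkl','rb')); a=f['img'].astype(int); b=cv2.bilateralFilter(f['img'],7,30,5)
sat=(b.astype(int)[...,0]-b.astype(int)[...,2])   # blue minus red tint
V=b.max(2)
print('rows: V / B-R every 8 px from col 200..400')
for r in (20,36,50,62,74,86,100,115,130,145,160,170,180,190,196,202,210,218):
    print(r,' '.join(f'{V[r,c]:3d}/{sat[r,c]:+d}' for c in range(216,400,8)))
E
```

```text
rows: V / B-R every 8 px from col 200..400
20 194/-12 196/-12 200/-12 202/-12 192/-11 199/-12 209/-13 199/-12 199/-12 201/-12 201/-12 202/-12 206/-12 201/-12 200/-13 195/-12 204/-12 194/-12 200/-12 191/-11 195/-11 198/-12 205/-12
36 196/-12 198/-12 203/-12 203/-12 200/-12 204/-12 201/-12 206/-12 204/-12 198/-13 200/-12 201/-11 198/-12 208/-13 199/-12 210/-13 203/-12 199/-12 201/-12 204/-12 199/-12 196/-12 198/-11
50 199/-13 204/-13 199/-12 197/-9 195/-9 202/-8 203/-10 199/-9 198/-8 200/-8 199/-7 198/-8 198/-7 196/-6 194/-6 194/-5 194/-5 191/-4 187/-5 184/-3 184/-3 181/-3 176/-2
62 201/-11 204/-12 201/-12 191/-1 192/-2 193/-1 194/-2 194/-1 194/-1 195/-1 193/-1 193/-2 124/-7 244/-9 194/-2 176/-4 230/-13 228/-14 234/-11 237/-11  88/+55  97/+64 196/+133
74 201/-13 203/-12 207/-12 192/-2 190/-1 113/+0 115/+0 155/-1 108/+0 109/+0 110/-1 192/-2 194/-1 130/-9 244/-10 241/-10 245/-10 244/-10 244/-10 243/-11  90/+60  99/+66 201/+137
86 118/-6 118/-7 119/-6 104/+0 104/-1 106/-1 106/+0 107/-1 106/+0 107/+0 106/+1 106/+0 107/+0 194/-2 192/-1 190/-2 188/-2 187/-1 186/-2 105/-1 104/-1  96/+63 201/+
[... 1394 characters left out ...]
0/-7 122/-6 123/-7 125/-7 123/-7 123/-7 124/-7 125/-7 122/-6 124/-7 124/-7 200/-12 202/-12 132/-10 134/-10 133/-9 134/-10 136/-10 133/-10 135/-10 134/-10
202 121/-6 124/-7 122/-7 122/-7 122/-7 124/-7 124/-7 122/-7 121/-6 128/-7 126/-7 207/-13 210/-12 208/-12 203/-12 122/-9 133/-9 133/-9 133/-9 133/-9 134/-10 134/-10 134/-10
210 206/-13 212/-12 206/-13 206/-12 201/-12 205/-12 205/-12 208/-13 207/-12 206/-12 206/-12 201/-12 209/-13 200/-12 204/-12 121/-9 144/-11 139/-13 193/-15 194/-15 196/-16 195/-15 195/-15
218 210/-13 205/-12 205/-12 204/-12 142/-11 144/-11 143/-11 142/-10 142/-10 142/-11 149/-12 147/-11 146/-11 146/-11 146/-11 125/-10 146/-10 130/-19 145/-22 146/-23 145/-22 145/-21 145/-21
```

```bash
python3 - <<'E'
from h import *
import pickle
np.set_printoptions(precision=4,suppress=True,linewidth=170)
f=pickle.load(open('w7.pkl','rb')); b=cv2.bilateralFilter(f['img'],5,30,3).astype(int)
bed=((abs(b[...,0]-b[...,2])<=4)).astype(np.uint8); bed=cv2.medianBlur(bed,3)
W=lambda pts,z:np.array([onz(f,u,v,z)[:2] for u,v in pts])
fr=[];up=[];lo=[]
for r in range(60,170): 
    c=np.nonzero(bed[r,200:300])[0]; fr.append((200+c.min()-.5,r))
for c in range(245,300):
    r=np.nonzero(bed[30:186,c])[0]; up.append((c,30+r.min()-.5)); lo.append((c,30+r.max()+.5))
def fit(P):
    vx,vy,x,y=cv2.fitLine(P.astype(np.float32),cv2.DIST_HUBER,0,.001,.0001).ravel(); return np.array([x,y]),np.degrees(np.arctan2(vy,vx))
F,U,L=[fit(W(p,.02)) for p in (fr,up,lo)]
print('front',F,'up',U,'low',L, [p[0] for p in (up,lo)])
# hole
ho=((b[...,2]-b[...,0]>6)&(b.max(2)>0)); h0=np.zeros_like(ho); h0[100:130,295:335]=ho[100:130,295:335]
n,lab,st,ce=cv2.connectedComponentsWithStats(h0.astype(np.uint8)); print(st[1:],ce[1:])
i=1+np.argmax(st[1:,4]); print('hole',onz(f,*ce[i],.02),onz(f,*ce[i],.0))
b2=b[104:128,300:332]; print((b2[...,2]-b2[...,0])[::2,::2]); print(b2.max(2)[::2,::2])
E
```

```text
front (array([0.4848, 0.1852], dtype=float32), np.float32(-87.128334)) up (array([0.5086, 0.2443], dtype=float32), np.float32(2.3252459)) low (array([0.5185, 0.1329], dtype=float32), np.float32(2.308017)) [(245, np.float64(51.5)), (245, np.float64(176.5))]
[[313 111   9  10  65]] [[316.8923 115.4615]]
hole [0.5577 0.1927 0.02  ] [0.5615 0.1909 0.    ]
[[ 0  0  0  1  0  0  1  1  3  2  3  3  2  2  1  1]
 [ 0  0  0  0  1  1  1  1  2  3  3  2  2  2  1  1]
 [ 0  0  0  1  0  0  2  2  3  2  3  2  2  2  1  2]
 [ 0  0  0  1  1  0  1  1  5  4  5  3  1  2  1  1]
 [ 0  1  0  1  1  1  2  4 12 13 11  1  1  2  2  2]
 [ 1  0  0  1  1  1  4 12 12 13 13  1  0  2  2  1]
 [ 0  0  1  0  0 -1  5 13 13 12 12  1  0  1  2  1]
 [ 0  1  0  0 -1  1  5 12 13 12  4  1  0  1  1  2]
 [ 0  1  1  0  0  0  0  8 11  2  1  0  1  2  2  1]
 [ 1  1  0  0  0 -1  0  2  1  1  1  0  1  2  2  1]
 [ 0  1  0 -1  0 -1  1  2  1  1  1  1  1  1  1  1]
 [ 0 -1  0  0  1  0  1  1  1  0  1  1  0  0  1  1]]
[[105 105 105 106 106 109 159 194 196 196 196 196 195 194 191 189]
 [105 105 105 105 106 109 159 195 196 196 196 196 195 194 191 189]
 [106 106 106 106 106 110 194 196 196 194 194 195 195 194 191 189]
 [106 107 107 107 107 111 193 193 186 169 158 154 189 193 191 190]
 [107 108 107 107 107 111 189 186 204 203 180  96 134 191 192 192]
 [107 107 107 107 107 111 181 204 207 205 202  96  91 172 191 192]
 [106 107 107 106 107 113 172 205 205 202 199  90  86 145 189 191]
 [107 107 106 106 108 153 181 201 202 194 108  86  86 147 189 191]
 [107 107 107 107 107 110 149 184 192 100  89  87 122 188 191 191]
 [107 107 107 107 107 108 153 162 105  95  92 127 173 193 193 192]
 [106 107 107 108 107 108 155 189 186 155 170 189 192 194 193 192]
 [106 107 107 107 107 107 157 191 191 190 190 191 192 192 192 191]]
```

send_rows(
  steps=[
    [0.05,-0.05,0,0,0,0,1],
    [0.2,-0.15,0,0,0,0,1],
    [0.35,-0.28,0,0,0,0,1],
    [0.46,-0.37,0.1,0,0,0,1],
    [0.46,-0.37,0.25,0,0,0,1],
    [0.46,-0.37,0.4,0,0,0,1],
    [0.46,-0.37,0.55,0,0,0,1],
    [0.46,-0.37,0.65,0,0,0,1],
    [0.46,-0.37,0.65,0,0,0,1],
    [0.46,-0.37,0.65,0,0,0,1],
  ],
)

```text
clock: 18.65
eef_pos: [0.46, 0.1864, 0.1632]
orientation: [[-0.041, 0.999, 0.001], [0.999, 0.041, 0.0], [0.0, 0.001, -1.0]]
wrist_force: [-0.2, -0.2, -2.6]
finger_gap: 0.0109
finger_force: 58.8
```

```bash
cat >> h.py <<'E'
MOUTH=np.array([.570,.1912]); YAW=np.radians(2.5)
def topress(p):
    d=np.array(p[:2])-MOUTH; c,s=np.cos(YAW),np.sin(YAW); return np.array([c*d[0]+s*d[1],-s*d[0]+c*d[1]])*1000
def orange(f,z,roi=None):
    h=cv2.cvtColor(f['img'],cv2.COLOR_BGR2HSV); m=cv2.inRange(h,(4,110,60),(14,255,255))
    if roi: mm=np.zeros_like(m); mm[roi[2]:roi[3],roi[0]:roi[1]]=m[roi[2]:roi[3],roi[0]:roi[1]]; m=mm
    n,lab,st,ce=cv2.connectedComponentsWithStats(m); return [(st[i].tolist(),ce[i].round(1).tolist(),onz(f,*ce[i],z)[:2].round(4).tolist()) for i in range(1,n) if 25<st[i,4]<4000]
E
python3 - <<'E'
from h import *
np.set_printoptions(precision=4,suppress=True,linewidth=170)
f=grab('wrist','w8'); s=sensors.read_state(); p=s['eef_pos']; print(p,s['orientation'][:,1],s['clock'],'press',topress(p))
zu=p[2]-.0853; 
for o in orange(f,zu+.03): print(o,topress(o[2]))
R=s['orientation']; P=p+.070*R[:,1]; print('expected pocket',P,topress(P),proj(f,[[P[0],P[1],zu+.03]]))
E
```

```text
[0.4601 0.1864 0.1634] [0.9992 0.0409 0.001 ] 18.7 press [-110.0498    0.0388]
([364, 236, 97, 75, 1205], [413.8, 267.5], [0.5323, 0.1934]) [-37.5682   3.8424]
([406, 243, 16, 15, 167], [413.5, 250.3], [0.5303, 0.2024]) [-39.1737  12.921 ]
([385, 251, 15, 14, 166], [392.0, 257.6], [0.5211, 0.1982]) [-48.5481   9.1263]
([425, 251, 15, 14, 164], [432.1, 257.6], [0.5396, 0.1989]) [-30.0352   9.0187]
([112, 264, 103, 56, 3244], [157.8, 283.8], [0.4122, 0.1796]) [-158.1558   -4.7058]
([397, 264, 26, 23, 466], [409.2, 274.8], [0.5309, 0.1893]) [-39.1457  -0.1927]
([374, 268, 15, 14, 158], [381.4, 274.7], [0.5178, 0.1888]) [-52.255   -0.1208]
([430, 269, 15, 13, 155], [436.8, 274.7], [0.5439, 0.1899]) [-26.1319  -0.1603]
([380, 285, 15, 13, 148], [386.8, 291.0], [0.5219, 0.1799]) [-48.5471  -9.1912]
([418, 285, 15, 13, 148], [425.1, 291.3], [0.5404, 0.1805]) [-30.0386  -9.3987]
([398, 292, 14, 13, 142], [404.7, 297.8], [0.5313, 0.1763]) [-39.3131 -13.1977]
([140, 337, 20, 17, 114], [149.7, 345.1], [0.4057, 0.142]) [-166.2897  -41.9865]
expected pocket [0.53   0.1893 0.1635] [-40.0501  -0.1535] [[407.2765 274.791 ]]
```

send_rows(
  steps=[
    [0,0,0.1,0,0,0,1],
    [0,0,0.25,0,0,0,1],
    [0,0,0.35,0,0,0,1],
    [0,0,0.42,0,0,0,1],
    [0,0,0.45,0,0,0,1],
    [0,0,0.46,0,0,0,1],
    [0,0,0.47,0,0,0,1],
    [0,0,0.475,0,0,0,1],
    [0,0,0.48,0,0,0,1],
    [0,0,0.48,0,0,0,1],
  ],
)

```text
clock: 19.95
eef_pos: [0.4599, 0.1864, 0.1054]
orientation: [[-0.041, 0.999, 0.0], [0.999, 0.041, 0.0], [0.0, 0.0, -1.0]]
wrist_force: [0.0, 1.1, -2.7]
finger_gap: 0.0111
finger_force: 58.9
```

send_rows(
  steps=[
    [0,0,0.003,0,0,0,1],
    [0,0,0.006,0,0,0,1],
    [0,0,0.009,0,0,0,1],
    [0,0,0.009,0,0,0,1],
    [0,0,0.009,0,0,0,0.75],
    [0,0,0.009,0,0,0,0.7],
    [0,0,0.009,0,0,0,0.7],
    [0,0,0.009,0,0,0,0.7],
    [0,0,0.009,0,0,0,0.7],
    [0,0,0.009,0,0,0,0.7],
  ],
)

```text
clock: 21.2
eef_pos: [0.4599, 0.1864, 0.1042]
orientation: [[-0.041, 0.999, 0.0], [0.999, 0.041, -0.0], [-0.0, 0.0, -1.0]]
wrist_force: [0.6, 0.2, 0.5]
finger_gap: 0.0252
finger_force: 0.0
```

```bash
python3 - <<'E'
from h import *
np.set_printoptions(precision=4,suppress=True,linewidth=170)
f=grab('wrist','w9'); s=sensors.read_state(); p=s['eef_pos']; print(p,s['clock'],'press',topress(p),s['finger_gap'],s['wrist_force'])
for o in orange(f,.05): 
    if o[0][4]>60: print(o,topress(o[2]))
E
```

```text
[0.4598 0.1863 0.1042] 21.25 press [-110.2623   -0.0481] 0.025583276734354576 [-0.3268  0.9253  1.0988]
([366, 238, 97, 75, 1142], [417.9, 266.4], [0.5333, 0.1945]) [-36.5211   4.8977]
([407, 245, 16, 14, 173], [414.9, 251.6], [0.5303, 0.2022]) [-39.1824  12.7212]
([386, 252, 16, 15, 172], [393.5, 259.1], [0.5213, 0.1979]) [-48.3614   8.8179]
([426, 253, 16, 13, 164], [433.8, 259.0], [0.5397, 0.1987]) [-29.944    8.8145]
([398, 266, 26, 22, 464], [410.5, 276.5], [0.5309, 0.189]) [-39.1587  -0.4924]
([375, 270, 16, 14, 162], [382.5, 276.4], [0.5178, 0.1885]) [-52.2681  -0.4205]
([431, 270, 16, 13, 162], [438.4, 276.3], [0.544, 0.1896]) [-26.045   -0.4644]
([381, 287, 15, 13, 155], [387.7, 293.1], [0.5219, 0.1793]) [-48.5733  -9.7906]
([419, 287, 16, 13, 150], [426.6, 292.8], [0.5405, 0.1802]) [-29.9517  -9.7028]
([399, 294, 15, 12, 144], [406.0, 299.5], [0.5314, 0.176]) [-39.2263 -13.5018]
([72, 315, 40, 28, 544], [87.0, 325.4], [0.3756, 0.1542]) [-195.8289  -28.4852]
([122, 340, 17, 18, 90], [130.2, 348.4], [0.3956, 0.1403]) [-176.4542  -43.2443]
([154, 350, 22, 34, 402], [165.7, 370.4], [0.4131, 0.126]) [-159.5947  -58.2941]
```

send_rows(
  steps=[
    [0,0,0,0,0,0,0.8],
    [0,0,0,0,0,0,0.9],
    [0,0,0,0,0,0,1],
    [0,0,0,0,0,0,1],
    [0,0,0,0,0,0,1],
    [0,0.03,0,0,0,0,1],
    [0,0.08,0,0,0,0,1],
    [0,0.13,0,0,0,0,1],
    [0,0.18,0,0,0,0,1],
    [0,0.2,0,0,0,0,1],
  ],
)

```text
clock: 22.5
eef_pos: [0.4821, 0.1873, 0.1044]
orientation: [[-0.041, 0.999, -0.004], [0.999, 0.041, -0.001], [-0.001, -0.004, -1.0]]
wrist_force: [-14.5, 2.0, 15.2]
finger_gap: 0.0111
finger_force: 60.6
```

send_rows(
  steps=[
    [0,0.03,0,0,0,0,1],
    [0,0.07,0,0,0,0,1],
    [0,0.11,0,0,0,0,1],
    [0,0.15,0,0,0,0,1],
    [0,0.19,0,0,0,0,1],
    [0,0.23,0,0,0,0,1],
    [0,0.27,0,0,0,0,1],
    [0,0.31,0,0,0,0,1],
    [0,0.35,0,0,0,0,1],
    [0,0.37,0,0,0,0,1],
  ],
)

```text
clock: 23.75
eef_pos: [0.5262, 0.1895, 0.1044]
orientation: [[-0.042, 0.999, -0.005], [0.999, 0.042, -0.001], [-0.0, -0.005, -1.0]]
wrist_force: [-15.9, 4.2, 15.6]
finger_gap: 0.0112
finger_force: 60.5
```

```bash
python3 - <<'E'
from h import *
np.set_printoptions(precision=4,suppress=True,linewidth=170)
f=grab('wrist','w10'); s=sensors.read_state(); p=s['eef_pos']; print(p,s['clock'],'press',topress(p),s['finger_gap'],s['wrist_force'],s['ft_torque'])
for o in orange(f,.05): 
    if o[0][4]>60 and abs(o[0][0]-405)<110: print(o,topress(o[2]))
E
```

```text
[0.5265 0.1895 0.1044] 23.8 press [-43.548    0.1989] 0.011184479986523424 [-12.6693   4.4336  12.5783] [0.6691 1.6454 0.3533]
([365, 237, 67, 64, 544], [386.9, 254.0], [0.5838, 0.2037]) [14.3321 11.8862]
([408, 244, 15, 15, 175], [414.9, 251.0], [0.5962, 0.2058]) [26.8119 13.4433]
([386, 252, 15, 14, 171], [393.2, 258.4], [0.5871, 0.2015]) [17.533   9.5443]
([398, 265, 27, 23, 483], [410.7, 275.8], [0.5969, 0.1926]) [26.9355  0.2253]
([375, 269, 16, 14, 161], [382.4, 275.7], [0.5837, 0.1921]) [13.7262  0.3016]
([381, 286, 15, 13, 149], [388.0, 292.0], [0.588, 0.1832]) [17.6339 -8.7775]
([399, 293, 15, 13, 151], [406.4, 298.8], [0.5975, 0.1797]) [ 26.9722 -12.6886]
([379, 307, 40, 5, 176], [399.5, 309.2], [0.5954, 0.1735]) [ 24.6038 -18.7911]
```

send_rows(
  steps=[
    [0,0,-0.003,0,0,0,1],
    [0,0.01,-0.005,0,0,0,1],
    [0,0.02,-0.005,0,0,0,1],
    [0,0.03,-0.005,0,0,0,1],
    [0,0.04,-0.005,0,0,0,1],
    [0,0.05,-0.005,0,0,0,1],
    [0,0.06,-0.005,0,0,0,1],
    [0,0.07,-0.005,0,0,0,1],
    [0,0.075,-0.005,0,0,0,1],
    [0,0.08,-0.005,0,0,0,1],
  ],
)

```text
clock: 25.05
eef_pos: [0.5364, 0.19, 0.1044]
orientation: [[-0.042, 0.999, -0.003], [0.999, 0.042, -0.0], [-0.0, -0.003, -1.0]]
wrist_force: [-8.0, 5.7, 3.5]
finger_gap: 0.0111
finger_force: 59.0
```

send_rows(
  steps=[
    [0,0.002,0,0,0,0,1],
    [0,0.004,0,0,0,0,1],
    [0,0.006,0,0,0,0,1],
    [0,0.008,0,0,0,0,1],
    [0,0.01,0,0,0,0,1],
    [0,0.012,0,0,0,0,1],
    [0,0.013,0,0,0,0,1],
    [0,0.014,0,0,0,0,1],
    [0,0.015,0,0,0,0,1],
    [0,0.015,0,0,0,0,1],
  ],
)

```text
clock: 26.3
eef_pos: [0.5382, 0.1901, 0.1044]
orientation: [[-0.042, 0.999, -0.003], [0.999, 0.042, -0.0], [-0.0, -0.003, -1.0]]
wrist_force: [-7.9, 5.5, 3.9]
finger_gap: 0.0111
finger_force: 59.0
```

send_rows(
  steps=[
    [0,0.001,0,0,0,0,1],
    [0,0.002,0,0,0,0,1],
    [0,0.003,0,0,0,0,1],
    [0,0.004,0,0,0,0,1],
    [0,0.005,0,0,0,0,1],
    [0,0.006,0,0,0,0,1],
    [0,0.007,0,0,0,0,1],
    [0,0.008,0,0,0,0,1],
    [0,0.009,0,0,0,0,1],
    [0,0.01,0,0,0,0,1],
  ],
)

```text
clock: 27.55
eef_pos: [0.5394, 0.1901, 0.1044]
orientation: [[-0.042, 0.999, -0.003], [0.999, 0.042, -0.0], [-0.0, -0.003, -1.0]]
wrist_force: [-8.1, 6.4, 4.0]
finger_gap: 0.0112
finger_force: 58.9
```

send_rows(
  steps=[
    [0,0.001,0,0,0,0,1],
    [0,0.002,0,0,0,0,1],
    [0,0.003,0,0,0,0,1],
    [0,0.004,0,0,0,0,1],
    [0,0.005,0,0,0,0,1],
    [0,0.006,0,0,0,0,1],
    [0,0.007,0,0,0,0,1],
    [0,0.008,0,0,0,0,1],
    [0,0.009,0,0,0,0,1],
    [0,0.01,0,0,0,0,1],
  ],
)

```text
clock: 28.8
eef_pos: [0.5404, 0.1902, 0.1044]
orientation: [[-0.042, 0.999, -0.004], [0.999, 0.042, -0.0], [-0.0, -0.004, -1.0]]
wrist_force: [-9.3, 6.0, 4.4]
finger_gap: 0.0109
finger_force: 59.1
```

send_rows(
  steps=[
    [0,0.001,0,0,0,0,1],
    [0,0.002,0,0,0,0,1],
    [0,0.003,0,0,0,0,1],
    [0,0.004,0,0,0,0,1],
    [0,0.005,0,0,0,0,1],
    [0,0.006,0,0,0,0,1],
    [0,0.007,0,0,0,0,1],
    [0,0.008,0,0,0,0,1],
    [0,0.008,0,0,0,0,1],
    [0,0.008,0,0,0,0,1],
  ],
)

```text
clock: 30.05
eef_pos: [0.5406, 0.1902, 0.1044]
orientation: [[-0.042, 0.999, -0.006], [0.999, 0.042, -0.001], [-0.001, -0.006, -1.0]]
wrist_force: [-14.1, 4.5, 7.9]
finger_gap: 0.0114
finger_force: 59.6
```

send_rows(
  steps=[
    [0,0.002,0,0,0,0,1],
    [0,0.004,0,0,0,0,1],
    [0,0.006,0,0,0,0,1],
    [0,0.006,0,0,0,0,1],
    [0,0.006,0,0,0,0,1],
    [0,0.006,0,0,0,0,1],
    [0,0.006,0,0,0,0,1],
    [0,0.006,0,0,0,0,1],
    [0,0.006,0,0,0,0,1],
    [0,0.006,0,0,0,0,1],
  ],
)

```text
clock: 31.3
eef_pos: [0.5408, 0.1901, 0.1044]
orientation: [[-0.042, 0.999, -0.007], [0.999, 0.042, -0.001], [-0.001, -0.007, -1.0]]
wrist_force: [-16.0, 4.0, 9.8]
finger_gap: 0.0113
finger_force: 59.9
```

The wrist force rose from 8 N to 16 N with no further travel, so the carrier has met the stop. I'll ease off, release and lift.

send_rows(
  steps=[
    [0,-0.006,0,0,0,0,1],
    [0,-0.012,0,0,0,0,1],
    [0,-0.012,0,0,0,0,0.8],
    [0,-0.012,0,0,0,0,0.7],
    [0,-0.012,0,0,0,0,0.7],
    [0,-0.012,0,0,0,0,0.7],
    [0,-0.012,-0.05,0,0,0,0.7],
    [0,-0.012,-0.3,0,0,0,0.7],
    [0,-0.012,-0.7,0,0,0,0.7],
    [0,-0.012,-1,0,0,0,0.7],
  ],
)

```text
clock: 32.55
eef_pos: [0.5423, 0.1897, 0.2271]
orientation: [[-0.041, 0.999, 0.001], [0.999, 0.041, 0.0], [0.0, 0.001, -1.0]]
wrist_force: [-0.3, 0.0, 0.0]
finger_gap: 0.0256
finger_force: 0.0
```

```bash
python3 - <<'E'
from h import *
import pickle
np.set_printoptions(precision=4,suppress=True,linewidth=170)
f=grab('wrist','w11'); pickle.dump(f,open('w11.pkl','wb')); s=sensors.read_state(); p=s['eef_pos']; print(p,s['clock'],'press',topress(p),s['finger_gap'],s['wrist_force'])
h=cv2.cvtColor(f['img'],cv2.COLOR_BGR2HSV)
m=cv2.inRange(h,(0,200,60),(3,255,255))|cv2.inRange(h,(176,200,60),(180,255,255))
n,lab,st,ce=cv2.connectedComponentsWithStats(m)
for i in range(1,n):
    if st[i,4]>60: print('red',st[i],ce[i])
E0=s['orientation'][:,1]
# expected hole: 22 mm ahead of post (x) in press frame
c,sn=np.cos(YAW),np.sin(YAW)
post=topress([.5408,.1902]); print('post press',post)
hx=post[0]+22; H=MOUTH+np.array([c*hx-sn*post[1],sn*hx+c*post[1]])/1000
q=proj(f,[[*H,.028]])[0]; print('hole guess',H,q)
u,v=q.round().astype(int); print(f['img'].max(2)[v-16:v+18:2,u-20:u+22:2])
E
```

```text
[0.5434 0.19   0.2312] 32.6 press [-26.6711   0.0086] 0.02579023303305532 [ 1.4585 -0.4616  4.2908]
red [249 174  13  32 374] [255.3155 189.869 ]
post press [-29.2158   0.2746]
hole guess [0.5628 0.1912] [280.5799 182.1786]
[[172 171 172 172 172 171 172 172 172 172 171 170 171 171 171 171 171 171 171 168 147]
 [175 175 176 176 176 176 175 176 176 176 176 175 175 175 176 175 175 175 175 173 148]
 [176 175 175 175 175 174 174 174 173 172 173 173 172 173 171 172 171 171 170 167 148]
 [169 172 172 171 170 169 170 169 169 169 168 169 168 169 169 168 167 167 167 161 147]
 [145 170 171 171 172 171 170 171 168 164 163 168 168 168 169 168 168 168 169 162 152]
 [144 163 169 168 169 168 166 151 135 127 104 116 155 166 167 167 166 166 166 161 152]
 [143 165 171 171 171 171 146 126 122 104  90  97 119 158 169 169 168 168 168 162 151]
 [144 167 176 176 176 170 107  94  93  93  90  99 111 140 172 174 174 173 174 163 155]
 [143 161 171 172 172 163 100  93  94  92  94 106 114 137 164 169 168 169 168 158 155]
 [159 160 171 170 170 163 116  98  96  98 107 111 122 144 166 168 168 169 168 158 155]
 [168 165 171 170 170 167 147 123 112 111 113 122 135 156 169 169 168 168 168 157 156]
 [168 160 164 164 163 163 158 145 138 138 139 140 151 161 162 163 162 162 162 150 159]
 [168 159 163 163 164 164 164 161 160 160 161 162 162 163 164 164 164 163 164 152 157]
 [167 163 168 168 168 168 168 168 167 167 167 166 167 167 166 167 166 167 167 154 158]
 [167 158 166 166 166 166 167 165 166 165 166 166 166 166 166 166 166 166 166 153 161]
 [167 160 168 167 168 167 168 168 168 167 167 168 168 167 167 167 167 167 167 151 161]
 [168 163 172 173 173 173 172 173 172 172 172 172 172 172 172 171 171 172 171 153 162]]
```

send_rows(
  steps=[
    [-0.2,0,0,0,0,-0.055,0.4],
    [-0.5,0,0,0,0,-0.11,0.4],
    [-0.8,0,0,0,0,-0.165,0.4],
    [-1,0,0,0,0,-0.22,0.4],
    [-1,0,0,0,0,-0.275,0.4],
    [-1,0,0,0,0,-0.33,0.4],
    [-1,0,0,0,0,-0.385,0.4],
    [-1,0,0,0,0,-0.44,0.4],
    [-1,0,0,0,0,-0.495,0.4],
    [-1,0,0,0,0,-0.5,0.4],
  ],
)

```text
clock: 33.85
eef_pos: [0.5471, 0.0698, 0.225]
orientation: [[-0.999, -0.04, 0.0], [-0.04, 0.999, 0.0], [-0.0, -0.0, -1.0]]
wrist_force: [-0.8, 0.8, 0.8]
finger_gap: 0.0513
finger_force: 0.0
```

send_rows(
  steps=[
    [-0.2,-0.4,0,0,0,0,0.4],
    [-0.2,-0.8,0,0,0,0,0.4],
    [-0.2,-1,0,0,0,0,0.4],
    [-0.2,-1,0,0,0,0,0.4],
    [-0.2,-1,0,0,0,0,0.4],
    [-0.2,-1,0,0,0,0,0.4],
    [-0.2,-1,0,0,0,0,0.4],
    [-0.2,-1,0,0,0,0,0.4],
    [-0.2,-1,0,0,0,0,0.4],
    [-0.2,-1,0,0,0,0,0.4],
  ],
)

```text
clock: 35.1
eef_pos: [0.576, -0.0491, 0.2248]
orientation: [[-0.999, -0.041, 0.0], [-0.041, 0.999, -0.0], [-0.0, -0.0, -1.0]]
wrist_force: [0.7, -0.0, -0.0]
finger_gap: 0.0514
finger_force: 0.0
```

send_rows(
  steps=[
    [-0.2,-0.4,0,0,0,0,0.4],
    [-0.2,-0.8,0,0,0,0,0.4],
    [-0.2,-1,0,0,0,0,0.4],
    [-0.2,-1,0,0,0,0,0.4],
    [-0.2,-1,0,0,0,0,0.4],
    [-0.2,-1,0,0,0,0,0.4],
    [-0.2,-1,0,0,0,0,0.4],
    [-0.2,-1,0,0,0,0,0.4],
    [-0.2,-1,0,0,0,0,0.4],
    [-0.2,-1,0,0,0,0,0.4],
  ],
)

```text
clock: 36.35
eef_pos: [0.6049, -0.168, 0.2249]
orientation: [[-0.999, -0.041, 0.0], [-0.041, 0.999, -0.0], [-0.0, -0.0, -1.0]]
wrist_force: [0.6, 0.1, 0.9]
finger_gap: 0.0514
finger_force: 0.0
```

send_rows(
  steps=[
    [0,-0.4,0,0,0,0,0.4],
    [0,-0.8,0,0,0,0,0.4],
    [0,-0.95,0,0,0,0,0.4],
    [0,-0.95,0,0,0,0,0.4],
    [0,-0.95,0,0,0,0,0.4],
    [0,-0.95,0,0,0,0,0.4],
    [0,-0.95,0,0,0,0,0.4],
    [0,-0.95,0,0,0,0,0.4],
    [0,-0.95,0,0,0,0,0.4],
    [0,-0.95,0,0,0,0,0.4],
  ],
)

```text
clock: 37.6
eef_pos: [0.6095, -0.2819, 0.2248]
orientation: [[-0.999, -0.041, 0.0], [-0.041, 0.999, -0.0], [-0.0, -0.0, -1.0]]
wrist_force: [0.1, -0.4, 0.6]
finger_gap: 0.0515
finger_force: 0.0
```

```bash
cat >> h.py <<'E'
def pin():
    f=grab('wrist'); s=sensors.read_state(); p=s['eef_pos']; R=s['orientation']; print(p,R[:,1],s['clock'],s['finger_gap'])
    h=cv2.cvtColor(f['img'],cv2.COLOR_BGR2HSV); y=cv2.inRange(h,(22,120,60),(35,255,255))
    n,lab,st,ce=cv2.connectedComponentsWithStats(y); i=1+np.argmax(st[1:,4]); print(st[i],ce[i]); m=lab==i; v=h[...,2]
    print(np.percentile(v[m],[5,25,50,75,95]))
    # top disc: flood of the brightest uniform value
    t=m&(v>=np.percentile(v[m],95)-6); ys,xs=np.nonzero(t); 
    (cx,cy),r=cv2.minEnclosingCircle(np.c_[xs,ys].astype(np.float32)); print('disc',cx,cy,r,t.sum(),onz(f,cx,cy,.064),'sz',2*r)
    return f,R,p,onz(f,cx,cy,.064)
E
python3 - <<'E'
from h import *
np.set_printoptions(precision=4,suppress=True,linewidth=170)
f,R,p,P=pin(); print('tool shift /0.12', (R.T@(np.array([P[0],P[1],p[2]])-p))/.12)
E
```

```text
[ 0.6095 -0.2819  0.2248] [-0.0408  0.9992  0.    ] 37.65 0.05094856213497102
[241 179  20  27 431] [251.     192.3039]
[136.5 142.  167.  170.  171. ]
disc 250.67088317871094 196.53164672851562 8.687272071838379 235 [ 0.6093 -0.2873  0.064 ] sz 17.374544143676758
tool shift /0.12 [ 0.0036 -0.045  -0.    ]
```

send_rows(
  steps=[
    [0,-0.045,0.1,0,0,0,0.4],
    [0,-0.045,0.3,0,0,0,0.4],
    [0,-0.045,0.5,0,0,0,0.4],
    [0,-0.045,0.5,0,0,0,0.4],
    [0,-0.045,0.5,0,0,0,0.4],
    [0,-0.045,0.5,0,0,0,0.4],
    [0,-0.045,0.5,0,0,0,0.4],
    [0,-0.045,0.5,0,0,0,0.4],
    [0,-0.045,0.5,0,0,0,0.4],
    [0,-0.045,0.5,0,0,0,0.4],
  ],
)

```text
clock: 38.9
eef_pos: [0.6098, -0.2873, 0.1649]
orientation: [[-0.999, -0.041, 0.0], [-0.041, 0.999, -0.0], [-0.0, -0.0, -1.0]]
wrist_force: [0.7, -0.1, 0.5]
finger_gap: 0.0516
finger_force: 0.0
```

```bash
python3 - <<'E'
from h import *
np.set_printoptions(precision=4,suppress=True,linewidth=170)
f,R,p,P=pin(); print('tool shift /0.12', (R.T@(np.array([P[0],P[1],p[2]])-p))/.12)
E
```

```text
[ 0.6098 -0.2873  0.1648] [-0.0408  0.9992  0.    ] 38.95 0.050946248402584764
[245 204  26  38 790] [257.4519 223.1544]
[140. 146. 169. 175. 175.]
disc 257.4347839355469 230.0 11.608471870422363 402 [ 0.6091 -0.2873  0.064 ] sz 23.216943740844727
tool shift /0.12 [ 0.0059 -0.0001 -0.    ]
```

send_rows(
  steps=[
    [0.005,0,0.15,0,0,0,0.4],
    [0.005,0,0.3,0,0,0,0.4],
    [0.005,0,0.4,0,0,0,0.4],
    [0.005,0,0.43,0,0,0,0.5],
    [0.005,0,0.43,0,0,0,0.7],
    [0.005,0,0.43,0,0,0,0.9],
    [0.005,0,0.43,0,0,0,1],
    [0.005,0,0.43,0,0,0,1],
    [0.005,0,0.43,0,0,0,1],
    [0.005,0,0.43,0,0,0,1],
  ],
)

```text
clock: 40.2
eef_pos: [0.6093, -0.2874, 0.1137]
orientation: [[-0.999, -0.041, 0.001], [-0.041, 0.999, -0.0], [-0.001, -0.0, -1.0]]
wrist_force: [-0.3, 0.7, 5.4]
finger_gap: 0.0139
finger_force: 58.7
```

send_rows(
  steps=[
    [0,0,-0.1,0,0,0,1],
    [0,0,-0.3,0,0,0,1],
    [0,0,-0.6,0,0,0,1],
    [0,0,-1,0,0,0,1],
    [0,0.2,-1,0,0,0,1],
    [0.1,0.5,-1,0,0,0,1],
    [0.2,0.8,-1,0,0,0,1],
    [0.3,1,-1,0,0,0,1],
    [0.3,1,-1,0,0,0,1],
    [0.3,1,-1,0,0,0,1],
  ],
)

```text
clock: 41.45
eef_pos: [0.5685, -0.1689, 0.233]
orientation: [[-0.999, -0.041, -0.0], [-0.041, 0.999, -0.0], [0.0, -0.0, -1.0]]
wrist_force: [0.4, 0.6, -0.9]
finger_gap: 0.0141
finger_force: 58.6
```

send_rows(
  steps=[
    [0,0.3,0,0,0,0,1],
    [0,0.7,0,0,0,0,1],
    [0,1,0,0,0,0,1],
    [0,1,0,0,0,0,1],
    [0,1,0,0,0,0,1],
    [0,1,0,0,0,0,1],
    [0,1,0,0,0,0,1],
    [0,1,0,0,0,0,1],
    [0,1,0,0,0,0,1],
    [0,1,0,0,0,0,1],
  ],
)

```text
clock: 42.7
eef_pos: [0.5634, -0.0491, 0.2333]
orientation: [[-0.999, -0.041, 0.0], [-0.041, 0.999, -0.0], [-0.0, -0.0, -1.0]]
wrist_force: [-0.6, -0.1, -0.1]
finger_gap: 0.0138
finger_force: 58.7
```

send_rows(
  steps=[
    [0,0.3,0,0,0,0,1],
    [0,0.7,0,0,0,0,1],
    [-0.03,1,0,0,0,0,1],
    [-0.05,1,0,0,0,0,1],
    [-0.05,1,0,0,0,0,1],
    [-0.05,1,0,0,0,0,1],
    [-0.05,1,0,0,0,0,1],
    [-0.05,1,0,0,0,0,1],
    [-0.05,1,0,0,0,0,1],
    [-0.05,1,0,0,0,0,1],
  ],
)

```text
clock: 43.95
eef_pos: [0.5645, 0.0711, 0.2333]
orientation: [[-0.999, -0.041, 0.0], [-0.041, 0.999, -0.0], [-0.0, -0.0, -1.0]]
wrist_force: [0.7, 0.0, -1.1]
finger_gap: 0.0139
finger_force: 58.7
```

send_rows(
  steps=[
    [0,0.3,0,0,0,0,1],
    [0,0.7,0,0,0,0,1],
    [0,1,0,0,0,0,1],
    [0,1,0,0,0,0,1],
    [0,1,0,0,0,0,1],
    [0,1,0,0,0,0,1],
    [0,1,0,0,0,0,1],
    [0,1,0,0,0,0,1],
    [0,1,0,0,0,0,1],
    [0,1,0,0,0,0,1],
  ],
)

```text
clock: 45.2
eef_pos: [0.5596, 0.1909, 0.2333]
orientation: [[-0.999, -0.041, 0.0], [-0.041, 0.999, 0.0], [-0.0, -0.0, -1.0]]
wrist_force: [-1.2, 0.1, 0.2]
finger_gap: 0.0138
finger_force: 58.8
```

```bash
python3 - <<'E'
from h import *
np.set_printoptions(precision=4,suppress=True,linewidth=190)
f=grab('wrist','w12'); s=sensors.read_state(); p=s['eef_pos']; print(p,s['clock'],topress(p))
H=MOUTH+np.array([-.0075*.999,-.0075*.0436]); q=proj(f,[[*H,.028]])[0]; print('hole guess px',q)
u,v=q.round().astype(int); print(f['img'].max(2)[v-20:v+22:2,u-24:u+26:2])
h=cv2.cvtColor(f['img'],cv2.COLOR_BGR2HSV); y=cv2.inRange(h,(22,120,60),(35,255,255)); ys,xs=np.nonzero(y); print('yellow',len(xs),xs.min(),xs.max(),ys.min(),ys.max(), [ (r,xs[ys==r].min(),xs[ys==r].max()) for r in np.unique(ys)[::6]])
print('expected grip top,bottom,tip px',proj(f,[[p[0],p[1],p[2]-.0627+d] for d in (.013,-.013,-.044)]))
E
```

```text
[0.5596 0.191  0.2332] 45.25 [-10.4301   0.2747]
hole guess px [257.3178 183.4653]
[[ 94 125 141 145 146 142 138 139 140 139 139 140 140 141 141 141 140 141 142 147 146 142 141 115  93]
 [ 93 121 140 144 146 141 139 142 142 141 143 143 143 144 142 143 143 143 142 148 145 142 140 115  94]
 [ 93 122 141 144 145 141 138 141 142 141 142 142 142 143 143 143 143 142 141 148 144 143 140 115  93]
 [ 93 120 140 143 145 141 139 142 141 142 141 142 142 142 142 142 142 143 141 148 144 143 139 114  92]
 [ 92 120 140 142 146 141 137 142 142 141 142 141 142 141 142 142 141 141 141 148 145 142 139 114  93]
 [ 93 115 140 142 145 140 135 142 141 142 142 141 142 142 142 141 142 142 141 147 145 143 140 115  94]
 [ 93 114 141 142 145 140 137 140 141 140 140 141 141 141 141 141 141 141 142 147 145 143 139 115  93]
 [ 93 113 140 141 145 142 137 132 126 116  86  90 104 109 109 132 140 142 142 147 146 142 140 114  93]
 [ 91 107 139 141 146 142 140 141 136 105  76  76  78  80  78  92 136 143 144 147 146 141 139 114  92]
 [ 92 107 139 140 145 143 140 140 128  93  82  78  78  79  77  82 124 142 144 147 145 141 
[... 1041 characters left out ...]
]
 [119 119 118 118 118 118 118 118 119 119 120 119 119 120 119 120 119 119 119 121 121 121 121 121 121]]
yellow 1546 242 274 241 295 [(np.int64(241), np.int64(254), np.int64(262)), (np.int64(247), np.int64(245), np.int64(271)), (np.int64(253), np.int64(244), np.int64(272)), (np.int64(259), np.int64(244), np.int64(272)), (np.int64(265), np.int64(243), np.int64(273)), (np.int64(271), np.int64(243), np.int64(273)), (np.int64(277), np.int64(242), np.int64(274)), (np.int64(283), np.int64(242), np.int64(274)), (np.int64(289), np.int64(243), np.int64(273)), (np.int64(295), np.int64(254), np.int64(262))]
expected grip top,bottom,tip px [[257.3994 281.5857]
 [257.4582 252.2093]
 [257.509  226.847 ]]
```

send_rows(
  steps=[
    [-0.003,-0.002,0.1,0,0,0,1],
    [-0.006,-0.002,0.3,0,0,0,1],
    [-0.006,-0.002,0.5,0,0,0,1],
    [-0.006,-0.002,0.65,0,0,0,1],
    [-0.006,-0.002,0.73,0,0,0,1],
    [-0.006,-0.002,0.77,0,0,0,1],
    [-0.006,-0.002,0.8,0,0,0,1],
    [-0.006,-0.002,0.83,0,0,0,1],
    [-0.006,-0.002,0.86,0,0,0,1],
    [-0.006,-0.002,0.86,0,0,0,1],
  ],
)

```text
clock: 46.5
eef_pos: [0.5603, 0.1908, 0.1299]
orientation: [[-0.999, -0.041, -0.0], [-0.041, 0.999, -0.0], [0.0, -0.0, -1.0]]
wrist_force: [-0.3, -0.0, -0.1]
finger_gap: 0.0135
finger_force: 58.8
```

send_rows(
  steps=[
    [0,0,0.01,0,0,0,1],
    [0,0,0.02,0,0,0,1],
    [0,0,0.03,0,0,0,1],
    [0,0,0.04,0,0,0,1],
    [0,0,0.05,0,0,0,1],
    [0,0,0.06,0,0,0,1],
    [0,0,0.07,0,0,0,1],
    [0,0,0.08,0,0,0,1],
    [0,0,0.09,0,0,0,1],
    [0,0,0.09,0,0,0,1],
  ],
)

```text
clock: 47.75
eef_pos: [0.5603, 0.1908, 0.1191]
orientation: [[-0.999, -0.041, -0.0], [-0.041, 0.999, -0.0], [0.0, -0.0, -1.0]]
wrist_force: [1.3, 0.4, -1.6]
finger_gap: 0.0137
finger_force: 58.8
```

send_rows(
  steps=[
    [0.002,0,0.01,0,0,0,1],
    [0.002,0,0.02,0,0,0,1],
    [0.002,0,0.03,0,0,0,1],
    [0.002,0,0.035,0,0,0,1],
    [0.002,0,0.04,0,0,0,1],
    [0.002,0,0.045,0,0,0,1],
    [0.002,0,0.05,0,0,0,1],
    [0.002,0,0.055,0,0,0,1],
    [0.002,0,0.06,0,0,0,1],
    [0.002,0,0.06,0,0,0,1],
  ],
)

```text
clock: 49.0
eef_pos: [0.5601, 0.1909, 0.112]
orientation: [[-0.999, -0.041, 0.0], [-0.041, 0.999, 0.0], [-0.0, 0.0, -1.0]]
wrist_force: [2.0, 1.4, 2.9]
finger_gap: 0.0138
finger_force: 58.9
```

send_rows(
  steps=[
    [0,0,0.005,0,0,0,1],
    [0,0,0.01,0,0,0,1],
    [0,0,0.015,0,0,0,1],
    [0,0,0.02,0,0,0,1],
    [0,0,0.025,0,0,0,1],
    [0,0,0.03,0,0,0,1],
    [0,0,0.035,0,0,0,1],
    [0,0,0.038,0,0,0,1],
    [0,0,0.04,0,0,0,1],
    [0,0,0.04,0,0,0,1],
  ],
)

```text
clock: 50.25
eef_pos: [0.5601, 0.1908, 0.1077]
orientation: [[-0.999, -0.041, 0.0], [-0.041, 0.999, 0.0], [-0.0, 0.0, -1.0]]
wrist_force: [-0.4, 1.1, 10.1]
finger_gap: 0.0136
finger_force: 59.5
```

send_rows(
  steps=[
    [0,0,0.003,0,0,0,1],
    [0,0,0.006,0,0,0,1],
    [0,0,0.009,0,0,0,1],
    [0,0,0.012,0,0,0,1],
    [0,0,0.014,0,0,0,1],
    [0,0,0.016,0,0,0,1],
    [0,0,0.016,0,0,0,1],
    [0,0,0.016,0,0,0,1],
    [0,0,0.016,0,0,0,1],
    [0,0,0.016,0,0,0,1],
  ],
)

```text
clock: 51.5
eef_pos: [0.5601, 0.1909, 0.1075]
orientation: [[-0.999, -0.041, 0.002], [-0.041, 0.999, 0.0], [-0.002, 0.0, -1.0]]
wrist_force: [-6.9, -1.7, 29.6]
finger_gap: 0.0142
finger_force: 61.7
```

The pin stalled at z = 0.1075 under 30 N, where 0.1077 was expected for home, so the collar is seated. I'll release with a limited opening and lift.

send_rows(
  steps=[
    [0,0,-0.015,0,0,0,1],
    [0,0,-0.018,0,0,0,0.85],
    [0,0,-0.018,0,0,0,0.7],
    [0,0,-0.018,0,0,0,0.7],
    [0,0,-0.018,0,0,0,0.7],
    [0,0,-0.018,0,0,0,0.7],
    [0,0,-0.1,0,0,0,0.7],
    [0,0,-0.3,0,0,0,0.7],
    [0,0,-0.65,0,0,0,0.7],
    [0,0,-1,0,0,0,0.7],
  ],
)

```text
clock: 52.75
eef_pos: [0.5599, 0.1908, 0.2271]
orientation: [[-0.999, -0.041, 0.0], [-0.041, 0.999, -0.0], [-0.0, -0.0, -1.0]]
wrist_force: [0.3, -0.4, -0.3]
finger_gap: 0.0261
finger_force: 0.0
```

```bash
python3 - <<'E'
from h import *
np.set_printoptions(precision=4,suppress=True,linewidth=190)
f,R,p,P=pin(); print(topress(onz(f,*proj(f,[[P[0],P[1],.064]])[0],.058)))
s=sensors.read_state(); print(s['wrist_force'])
h=cv2.cvtColor(f['img'],cv2.COLOR_BGR2HSV)
m=cv2.inRange(h,(0,200,60),(3,255,255))|cv2.inRange(h,(176,200,60),(180,255,255))
n,lab,st,ce=cv2.connectedComponentsWithStats(m)
for i in range(1,n):
    if st[i,4]>60: print('red',st[i],ce[i],topress(onz(f,*ce[i],.062)))
# pin top by triangulation wrist+scene+side
for nm in ('scene','side'):
    g=grab(nm); hh=cv2.cvtColor(g['img'],cv2.COLOR_BGR2HSV); y=cv2.inRange(hh,(22,120,80),(35,255,255)); q=proj(g,[[.56,.1908,.045],[.56,.1908,.058]]); n,lab,st,ce=cv2.connectedComponentsWithStats(y)
    print(nm,q,[(st[i].tolist(),ce[i].round(1).tolist()) for i in range(1,n) if abs(ce[i]-q[0]).max()<15])
E
```

```text
[0.5613 0.1912 0.2326] [-0.041   0.9992  0.0013] 52.8 0.025744316000918133
[249 178  19  25 400] [258.02  189.925]
[142.   147.75 174.   176.   177.  ]
disc 258.0 193.67857360839844 8.342958450317383 221 [0.5579 0.1911 0.064 ] sz 16.685916900634766
[-9.9618  0.4034]
[1.0708 0.0079 5.2417]
red [247 155  22  22 461] [257.5813 165.9978] [-34.3143   0.1469]
scene [[331.9614 222.4509]
 [332.4911 219.7848]] [([329, 219, 6, 9, 45], [331.6, 223.2])]
side [[251.9038 154.5131]
 [251.8305 151.0383]] [([250, 151, 5, 8, 36], [252.1, 154.3])]
```

```bash
python3 -c "
from h import *
print(env.sign_off())"
```

```text
the job is handed in; nothing more can be done
None
```

The job is handed in at about 53 s: the die is in the carrier, the carrier met the stop at about 16 N, the pin's collar is down on the tongue, and the gripper is clear; with my picture views used up, the push, pin and final state were checked only by force readings and camera measurements.

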